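# Make up a connector kit and turn the socket driver into its guard

## Task

Make up the kit on the green tray. Draw the socket driver out of the blue sleeve, lay it down flat on the middle of the black rubber mat and let go, then change your grip to the other end and slide it socket first all the way into the red guard on the kit board, so that the handle sticks out for the crew. Also seat every steel angle, square block and round cast washer lying on the bench flat on the floor of a pocket of its own shape, and leave the other things on the bench as they are.

Things in the scene. Friction and masses are not known exactly. Their poses are not given: they have to be found in the camera images.
- driver: socket driver. Orange handle 100 mm long, 26 wide, 24 high; steel shank 12 x 12, 70 long; dark round socket 24 dia, 30 long. Lies level on handle and socket, axis 12 mm above its underside. Origin: underside, below the joint of handle and shank; x to the socket (end face at +100 mm), handle at x -100..0, z up. 0.24 kg, balances near the origin. Starts in the sleeve, shank and socket out.
- driver_tip (a point): centre of the driver's socket end face, on its axis (100 mm along x from the driver's origin, 12 mm up)
- sleeve: blue roofed sleeve fixed to the bench, 104 mm long (along its x), 44 wide, 49 high, on a dark foot 60 wide and 12 high. Origin: centre of its underside. It is open only at its +x end; inside 34 wide, 32 high, floor 12 mm above the bench, end wall at x = -48 mm.
- mat: black rubber mat fixed to the bench, 140 (x) x 240 (y) mm, 3 mm thick. Origin: centre of its underside. The driver is to be set down about over its middle
- kit: fixed brown wooden board 220 (x) x 230 (y) x 12 mm, on it a green tray 150 x 230 (top 24 mm above bench) with six pockets 12 mm deep, and a red roofed guard beside the tray at +x. Origin: underside, below the tray's centre, z up. Pocket centres at x = -37 and +37; slots at y = -75, squares y = -3, rounds y = +75 mm.
- guard_mouth (a point): middle of the red guard's mouth, at its floor 12 mm above bench; axes as the kit's. The guard runs from here to kit -y; inside 32 wide, 32 high, end wall 101 mm in; outside 42 wide, roof top 49 mm above bench; open only here (+y). A tongue 18 mm wide goes on 105 mm to +y at floor level to carry the handle; the board ends 15 mm beyond the mouth.
- jar: bystander: glass jar with blue lid, 60 diameter x 85 high, origin under its centre
- can: bystander: blue can, 54 diameter x 75 high, origin under its centre
- tape: bystander: yellow tape measure, 65 x 35 x 62 mm high, origin under its centre
- wrench: bystander: steel wrench lying flat
- hanger: bystander: loose U-shaped joist hanger of thin sheet, 50 x 44 x 50 mm high, origin under its centre (not part of the kit)
- slot_pocket0 (a point): centre of the floor of a rectangular pocket 64 (kit x) x 44 (kit y) mm, for a steel angle either way round; 12 mm deep, floor 12 mm above the bench; axes as the kit's
- angle0: bright metal angle: base plate 60 (x) x 40 (y) x 8 mm, and an upright plate 60 long, 10 thick along its -y edge (y = -20..-10 mm), top 46 mm above the underside. Pinch the upright. Origin: centre of its underside, z up. About 0.25 kg. May be absent.
- slot_pocket1 (a point): centre of the floor of a rectangular pocket 64 (kit x) x 44 (kit y) mm, for a steel angle either way round; 12 mm deep, floor 12 mm above the bench; axes as the kit's
- angle1: bright metal angle: base plate 60 (x) x 40 (y) x 8 mm, and an upright plate 60 long, 10 thick along its -y edge (y = -20..-10 mm), top 46 mm above the underside. Pinch the upright. Origin: centre of its underside, z up. About 0.25 kg. May be absent.
- square_pocket0 (a point): centre of the floor of a square pocket 48 x 48 mm, sides along the kit's axes, for a steel block; 12 mm deep, floor 12 mm above the bench; axes as the kit's
- block0: bright steel standoff block 44 x 44 x 34 mm high. Origin: centre of its underside, z up. About 0.25 kg. May be absent.
- square_pocket1 (a point): centre of the floor of a square pocket 48 x 48 mm, sides along the kit's axes, for a steel block; 12 mm deep, floor 12 mm above the bench; axes as the kit's
- block1: bright steel standoff block 44 x 44 x 34 mm high. Origin: centre of its underside, z up. About 0.25 kg. May be absent.
- round_pocket0 (a point): centre of the floor of a round pocket 56 mm diameter, for a round washer; 12 mm deep, floor 12 mm above the bench; axes as the kit's
- washer0: dark cast washer: base disc 52 diameter x 9 high, sloping to a round boss 34 diameter, top 30 mm above the underside (boss sides clear from 17 mm up). Grip the boss. Origin: centre of its underside, z up. About 0.25 kg. May be absent.
- round_pocket1 (a point): centre of the floor of a round pocket 56 mm diameter, for a round washer; 12 mm deep, floor 12 mm above the bench; axes as the kit's
- washer1: dark cast washer: base disc 52 diameter x 9 high, sloping to a round boss 34 diameter, top 30 mm above the underside (boss sides clear from 17 mm up). Grip the boss. Origin: centre of its underside, z up. About 0.25 kg. May be absent.
Not all that is in view belongs to the job. Leave any purple look-alike of the block0 alone.

How it is judged:
On the way, in this order (a step that is already met when the one before it is completed fails the run):
1. the driver, out of the sleeve, lies flat and let go on the rubber mat (horizontal distance between driver and mat below 0.11 m and height (world z) of driver below 0.01 m and angle between driver's own z axis and vertical below 0.1 rad and linear speed of driver below 0.02 m/s and contact force between the fingers and driver below 0.1 N), for 0.2 s.
2. the driver is in the guard, socket first (y of driver in the frame of guard_mouth between -0.02 and 0.014 m and x of driver in the frame of guard_mouth between -0.008 and 0.008 m and z of driver in the frame of guard_mouth below 0.009 m and y of driver_tip in the frame of guard_mouth below -0.085 m and angle between driver's own z axis and vertical below 0.15 rad), for 0.2 s.
At the end, for the whole second after the job is handed in: Driver level in the guard, socket face 85 mm or more past the mouth, handle shoulder at most 14 mm outside; each angle, block and washer present flat on the floor of a pocket of its shape (centre within 6 mm, underside within 4 mm of the floor, tilt under 0.1 rad); all at rest and let go (all of step 2 and linear speed of each of driver, angle0, angle1, block0, block1, washer0, washer1 below 0.02 m/s and ((horizontal distance between angle0 and slot_pocket0 below 0.006 m and z of angle0 in the frame of slot_pocket0 below 0.004 m) or (horizontal distance between angle0 and slot_pocket1 below 0.006 m and z of angle0 in the frame of slot_pocket1 below 0.004 m)) and angle between each of angle0, angle1, block0, block1, washer0, washer1's own z axis and vertical below 0.1 rad and ((horizontal distance between angle1 and slot_pocket0 below 0.006 m and z of angle1 in the frame of slot_pocket0 below 0.004 m) or (horizontal distance between angle1 and slot_pocket1 below 0.006 m and z of angle1 in the frame of slot_pocket1 below 0.004 m)) and ((horizontal distance between block0 and square_pocket0 below 0.006 m and z of block0 in the frame of square_pocket0 below 0.004 m) or (horizontal distance between block0 and square_pocket1 below 0.006 m and z of block0 in the frame of square_pocket1 below 0.004 m)) and ((horizontal distance between block1 and square_pocket0 below 0.006 m and z of block1 in the frame of square_pocket0 below 0.004 m) or (horizontal distance between block1 and square_pocket1 below 0.006 m and z of block1 in the frame of square_pocket1 below 0.004 m)) and ((horizontal distance between washer0 and round_pocket0 below 0.006 m and z of washer0 in the frame of round_pocket0 below 0.004 m) or (horizontal distance between washer0 and round_pocket1 below 0.006 m and z of washer0 in the frame of round_pocket1 below 0.004 m)) and ((horizontal distance between washer1 and round_pocket0 below 0.006 m and z of washer1 in the frame of round_pocket0 below 0.004 m) or (horizontal distance between washer1 and round_pocket1 below 0.006 m and z of washer1 in the frame of round_pocket1 below 0.004 m))); the robot touches nothing.
It fails at once if one of the other things on the bench is pushed more than 6 cm aside or knocked over (distance of any of jar, can, tape, wrench, hanger from where it was at the start of the episode above 0.06 m or angle between any of jar, can, tape's own z axis and vertical above 0.7 rad).
Of angle0, angle1, block0, block1, washer0, washer1 only 4 to 6 are there at a start; the rules pass over those that are not, and their reading is None.
At some moment in a run one of angle0, angle1, block0, block1, washer0, washer1 may be knocked a few centimetres aside while the robot is not near it.
It also fails if it takes over 210 s, if anything falls off the work surface, if the arm or the gripper's body presses on something with over 40 N, if the wrist force passes 120 N, or if a joint passes its speed limit or range.

## Robot

A 7-joint arm with a two-finger parallel gripper is mounted at the origin on the work surface. World frame = base frame: x ahead of the robot, y to its left, z up, the work surface at z = 0. Lengths are in m, angles in rad, forces in N, time in s.
With the tool pointing down it reaches from about 0.425 to 0.925 m from the base axis. Payload 6.8 kg.
Tool frame: the origin (TCP) lies at the very end of the fingers, on their centre line; the grasp point (between the pads) lies 19 mm behind it; z points along the fingers, x is the direction in which the jaws open and shut, and the axes are right-handed (so a half turn about z gives the same grasp; the last joint's range is limited). The gripper opens to 85 mm and grips with 20 to 120 N. Pads are 22 mm wide; open, the fingers measure 114 mm over their backs; the gripper's body (76 mm by 85 mm) begins 54 mm behind the grasp point. The pads swing forward as they close: fully open they stand 13 mm farther back than shut.
Start: joints at [-1.245, 0.477, 0.022, 1.555, -0.011, 1.109, -0.083], TCP at [0.284, 0.612, 0.231] pointing down, gripper open.
Joint ranges: [-2.96, 2.96], [-0.34, 2.1], [-1.41, 1.46], [0.24, 2.44], [-1.37, 4.51], [0.17, 1.92], [-2.96, 2.96]. Speed limits (rad/s): [2.39, 2.39, 3.14, 3.14, 3.14, 3.14, 3.14].

## Interface

Orientations are given as a rotation vector (axis times angle).
In Python, from bench import get_obs, imaging, hand_in gives the robot as it stands.
- The arm moves only by the tool send_rows, never from a script. Its argument "motion" is a list of rows, each an object with "dp": the shift along the world's x, y, z in m, a list of three; "rot": the turn, a rotation vector about the world's x, y, z in rad, a list of three; "grip": the finger opening in m, from 0 to 0.0854. In form: [{"dp": [dx, dy, dz], "rot": [ax, ay, az], "grip": grip}, ...]. A call has 1 to 20 rows; each row shifts and turns the pose as measured when the row begins; what a row does not reach is not made up. A row lasts 1/8 s, in which the tool goes at most 62.5 mm and 10.7 degrees, less where a joint would pass 70% of its speed; a pose out of reach is approached as far as the arm can. A call is refused whole if a number of a shift passes 0.0625 or a number of a turn 0.188, either way. A call with a gripper value outside its range is refused whole. The fingers move at their own pace and stop on an object; "grip_force" is the grip in N (left out, the last holds). Time passes only in rows, so rows that do not move let the fingers close. It gives the time, the measured TCP pose, the force and the opening at its end, in the units of the state.
- get_obs(): the state, without advancing time (a new reading comes with each control period).
- imaging.grab_frame(name): name is "side" or "top" or "wrist"; returns a dict with "img" (384x512x3 uint8, red, green, blue), "fx", "fy", "cx", "cy" (pixels), "R" (3x3) and "t" (3): a world point X has camera coordinates R X + t. Camera axes: x right, y down, z forward; pixel columns grow to the right and rows downward; lengths in m; the calibration is good to about 2 mm. A picture is of the moment at which its call begins. There is no depth.
- hand_in(): hands the job in, once; it reports no verdict.
The state is a dict: "clock": time; "joints": joint angles; "qvel": joint speeds; "tau": joint torques, N m; "tcp_pos": TCP position; "orientation": TCP orientation; "contact_force": force on the tool from outside, world axes, zero at the start; "moment": the same for the moment, N m; "grip_width": finger opening in m.
Only numpy, scipy, OpenCV 4.12 (cv2) and the standard library are available. Lean on these libraries where they do the work, as an engineer would, in place of code of your own. Each camera call takes 0.05 s, during which the arm holds its last target. There are 200 camera calls.

## Working session

There is one attempt and no reset: what is moved stays moved. The work goes in short steps, Python scripts to look and compute and a tool call to move; the robot and the scene stay as the last step left them, time stands still between calls to the robot, and variables do not carry over. Pictures are saved under pics/ and viewed, about 12 in all and at most 16, crops included, and the job is handed in when it is done.

Besides the shell and the picture viewer there is one more tool, called as a command line: name --argument value ..., lists and objects as JSON in quotes. send_rows: Moves the arm, as the interface text tells. Its arguments: {"type":"object","properties":{"motion":{"type":"array","items":{"type":"object","properties":{"dp":{"type":"array","items":{"type":"number"}},"rot":{"type":"array","items":{"type":"number"}},"grip":{"type":"number"}}}},"grip_force":{"type":"number"}},"required":["motion"]}

```bash
mkdir -p pics; ls; python3 - <<'E'
from bench import get_obs, imaging
import cv2
print(get_obs())
for n in ("top","side"):
    f=imaging.grab_frame(n); print(n,f["fx"],f["fy"],f["cx"],f["cy"],f["R"],f["t"])
    cv2.imwrite(f"pics/{n}0.png",cv2.resize(f["img"][:,:,::-1],(800,600),interpolation=cv2.INTER_CUBIC))
E
```

```text
pics
{'clock': 0.0, 'joints': array([-1.24510888,  0.47775924,  0.02231928,  1.55645551, -0.01147607,
        1.1093074 , -0.08312055]), 'qvel': array([-0.00125496, -0.00081961,  0.00198596, -0.00133948,  0.00132203,
        0.0005946 , -0.0004919 ]), 'tau': array([ 1.84883324e-04, -5.96454585e+01,  1.60788294e+00, -2.81204349e+01,
        1.23845605e-02,  9.36695753e-03,  1.32564023e-05]), 'tcp_pos': array([0.28346794, 0.61193766, 0.23035102]), 'orientation': array([ 2.64649894e+00,  1.69079946e+00, -2.25369631e-03]), 'contact_force': array([-0.20746047,  0.69199901, -0.20066705]), 'moment': array([-0.01175934,  0.00756599,  0.03869972]), 'grip_width': 0.08497204713859309}
top 462.97713458296784 462.97713458296784 253.5200382988222 189.8603713520768 [[ 0.0222444  -0.99973465 -0.00598427]
 [-0.99546114 -0.02159451 -0.09268653]
 [ 0.09253271  0.00801886 -0.99567736]] [-0.00278867  0.55458538  1.07529179]
side 372.42294517636924 372.42294517636924 251.71714344126175 194.8944147338208 [[ 0.73977701 -0.67256655 -0.01960136]
 [-0.40832284 -0.42559161 -0.80755448]
 [ 0.53479195  0.60541393 -0.58946717]] [-0.41159073  0.27330556  0.77479434]
```

View pics/top0.png

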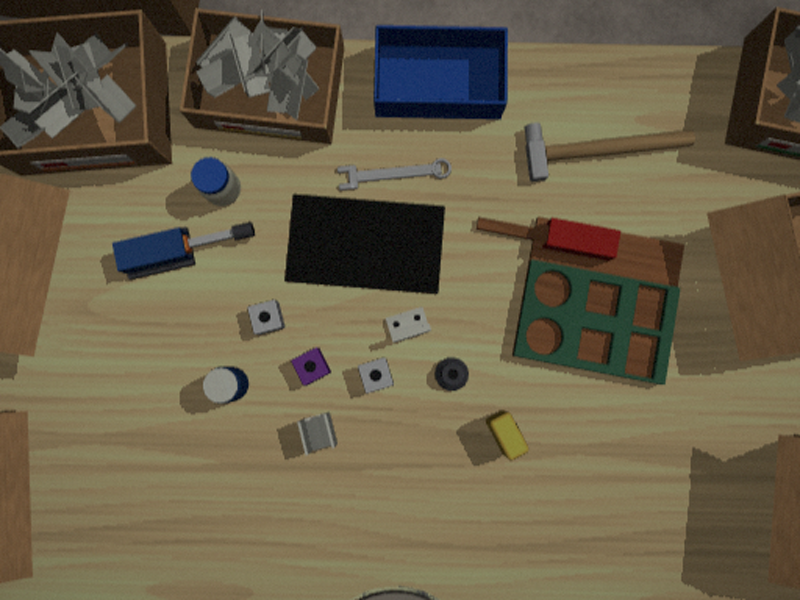

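View pics/side0.png

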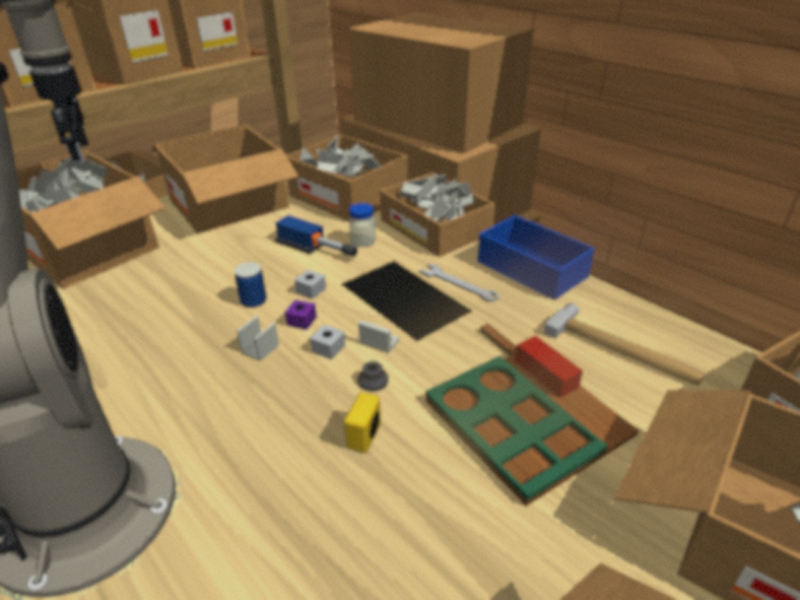

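The top view shows these candidates (800x600 px):
- **Blocks:** steel at (265,317) and (375,375). The purple one at (310,366) is a look-alike, so I leave it.
- **Angle:** bright angle with two holes at (408,325). The U-shaped hanger at (316,433) is a bystander.
- **Washer:** dark, at (452,374).
- **Driver:** in the blue sleeve (155,250), socket at (243,231). The hammer and wrench are not it.
- **Kit:** tray centre (598,322), guard (583,238) with its tongue to the left.

Next I measure and take one close crop.

```bash
cat > h.py <<'E'
import numpy as np, cv2
from bench import get_obs, imaging
from scipy.spatial.transform import Rotation as Rn
def w(f,uv,z):
    uv=np.atleast_2d(np.asarray(uv,float)); R,t=f["R"],f["t"]
    d=np.c_[(uv[:,0]-f["cx"])/f["fx"],(uv[:,1]-f["cy"])/f["fy"],np.ones(len(uv))]@R
    c=-R.T@t; s=(z-c[2])/d[:,2]
    return c+d*s[:,None]
def px(f,X):
    X=np.atleast_2d(np.asarray(X,float)); c=X@f["R"].T+f["t"]
    return np.c_[f["fx"]*c[:,0]/c[:,2]+f["cx"],f["fy"]*c[:,1]/c[:,2]+f["cy"]]
def rect(f,mask,z):
    """largest blob -> world rectangle centre, sizes, yaw of long side (deg)"""
    cs,_=cv2.findContours(mask.astype(np.uint8),cv2.RETR_EXTERNAL,cv2.CHAIN_APPROX_NONE)
    c=max(cs,key=cv2.contourArea)[:,0,:]
    p=w(f,c,z)[:,:2]
    (x,y),(a,b),th=cv2.minAreaRect((p*1000).astype(np.float32))
    if b>a: a,b,th=b,a,th+90
    return np.round([x,y,a,b,(th+90)%180-90],1)
def roi(shape,u0,v0,u1,v1):  # in 800x600 coordinates
    m=np.zeros(shape[:2],bool); s=1.5625; m[int(v0/s):int(v1/s),int(u0/s):int(u1/s)]=1; return m
def state():
    o=get_obs(); R=Rn.from_rotvec(o["orientation"]).as_matrix()
    return dict(t=round(o["clock"],2),tcp=np.round(o["tcp_pos"]*1000,1),jaw=round(np.degrees(np.arctan2(R[1,0],R[0,0])),2),down=np.round(R[:,2],3),w=round(o["grip_width"]*1000,1),F=np.round(o["contact_force"],1),j=np.round(o["joints"],2))
E
python3 - <<'E'
from h import *
f=imaging.grab_frame("top"); np.savez("top0.npz",**f)
im=f["img"]; hsv=cv2.cvtColor(im,cv2.COLOR_RGB2HSV); H,S,V=[hsv[...,i].astype(int) for i in range(3)]
sh=im.shape
g=lambda *a: roi(sh,*a)
print("tray",rect(f,(H>60)&(H<90)&(S>90)&g(505,250,690,395),.024))
print("guard",rect(f,((H<6)|(H>174))&(S>170)&g(535,210,630,265),.049))
print("sleeve",rect(f,(H>100)&(H<125)&(S>150)&(V>70)&g(100,220,200,280),.049))
print("mat",rect(f,(V<45)&g(270,180,460,305),.003))
for n,r,z in (("blockA",(240,295,290,340),.034),("blockB",(350,352,400,398),.034),("angle",(380,302,440,345),.046)):
    print(n,rect(f,(S<45)&(V>110)&g(*r),z), "V",np.percentile(V[g(*r)],[5,50,95]))
    hole=(V<70)&g(*[r[0]+8,r[1]+8,r[2]-8,r[3]-8]); print("  hole",hole.sum(),np.round(w(f,[np.argwhere(hole)[:,::-1].mean(0)],z)*1000,1))
print("washer",rect(f,(V<70)&(S<90)&g(430,350,475,400),.0),)
a,b=sh[0],sh[1]
crops=[(95,205,275,285),(235,290,415,400),(365,295,485,400),(470,205,690,390)]
out=[]
for u0,v0,u1,v1 in crops:
    c=im[int(v0/1.5625):int(v1/1.5625),int(u0/1.5625):int(u1/1.5625)]
    k=min(400/c.shape[1],300/c.shape[0]); c=cv2.resize(c,None,fx=k,fy=k,interpolation=cv2.INTER_CUBIC)
    out.append(cv2.copyMakeBorder(c,0,300-c.shape[0],0,400-c.shape[1],cv2.BORDER_CONSTANT))
    print("crop scale",k/1.5625)
m=np.vstack([np.hstack(out[:2]),np.hstack(out[2:])]); cv2.imwrite("pics/crop1.png",np.clip(m[:,:,::-1].astype(int)*1.3,0,255).astype(np.uint8))
E
```

```text
tray [ 524.1 -294.9  230.   147.6   80.3]
guard [ 645.1 -265.7  110.5   46.8   80.2]
sleeve [616.4 383.3 102.4  41.2 -75.4]
mat [639.3  61.3 238.8 137.5  86.5]
blockA [520.4 208.1  42.3  41.7  16.1] V [ 57.35 128.   142.  ]
  hole 58 [[520.  201.5  34. ]]
blockB [436.5  38.4  42.8  42.1  18.3] V [ 80.7 129.  143. ]
  hole 42 [[435.8  38.5  34. ]]
angle [513.   -8.5  59.1  37.3 -71.7] V [ 95.25 140.   144.  ]
  hole 21 [[517.9  -6.8  46. ]]
washer [439.9 -77.3  50.6  47.9 -88.7]
crop scale 2.206896551724138
crop scale 2.226086956521739
crop scale 2.823529411764706
crop scale 1.6271186440677965
```

View pics/crop1.png

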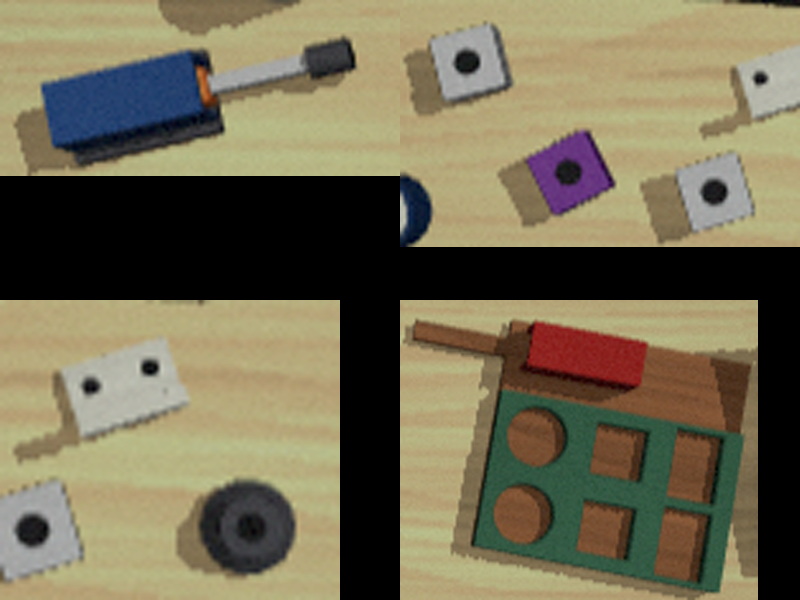

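The crop confirms the choices: two steel blocks with holes, the purple look-alike, the angle with two holes, the round dark washer, and an empty tray. I move over the driver and look with the wrist camera.

send_rows --motion '[{"dp":[0,0,0.05],"rot":[0,0,0],"grip":0.04},{"dp":[0.04,-0.035,0.01],"rot":[0,0,-0.1],"grip":0.04},{"dp":[0.04,-0.035,0],"rot":[0,0,-0.1],"grip":0.04},{"dp":[0.04,-0.035,0],"rot":[0,0,-0.1],"grip":0.04},{"dp":[0.04,-0.035,0],"rot":[0,0,-0.1],"grip":0.04},{"dp":[0.04,-0.035,0],"rot":[0,0,-0.1],"grip":0.04},{"dp":[0.04,-0.035,0],"rot":[0,0,-0.1],"grip":0.04},{"dp":[0.04,-0.035,0],"rot":[0,0,-0.1],"grip":0.04},{"dp":[0.04,-0.035,0],"rot":[0,0,-0.1],"grip":0.04},{"dp":[0.03,-0.03,0],"rot":[0,0,-0.083],"grip":0.04},{"dp":[0,0,0],"rot":[0,0,0],"grip":0.04}]' --grip_force 80

```text
clock: 1.52
tcp_pos: [0.639, 0.2889, 0.2883]
orientation: [3.12, 0.359, -0.009]
contact_force: [-0.1, 1.0, 0.6]
grip_width: 0.0399
```

```bash
python3 - <<'E'
from h import *
print(state())
f=imaging.grab_frame("wrist"); np.savez("w1.npz",**f); print(f["fx"],np.round(-f["R"].T@f["t"],3),np.round(f["R"][2],3))
cv2.imwrite("pics/w1.png",cv2.resize(f["img"][:,:,::-1],(800,600),interpolation=cv2.INTER_CUBIC))
E
```

```text
{'t': 1.52, 'tcp': array([639. , 288.9, 288.3]), 'jaw': np.float64(13.11), 'down': array([-0.006, -0.002, -1.   ]), 'w': 39.9, 'F': array([-0.1,  1. ,  0.6]), 'j': array([-0.74,  0.5 ,  0.34,  1.43, -0.17,  1.25, -0.15])}
292.7065650057329 [0.624 0.357 0.431] [ 0.056 -0.27  -0.961]
```

View pics/w1.png

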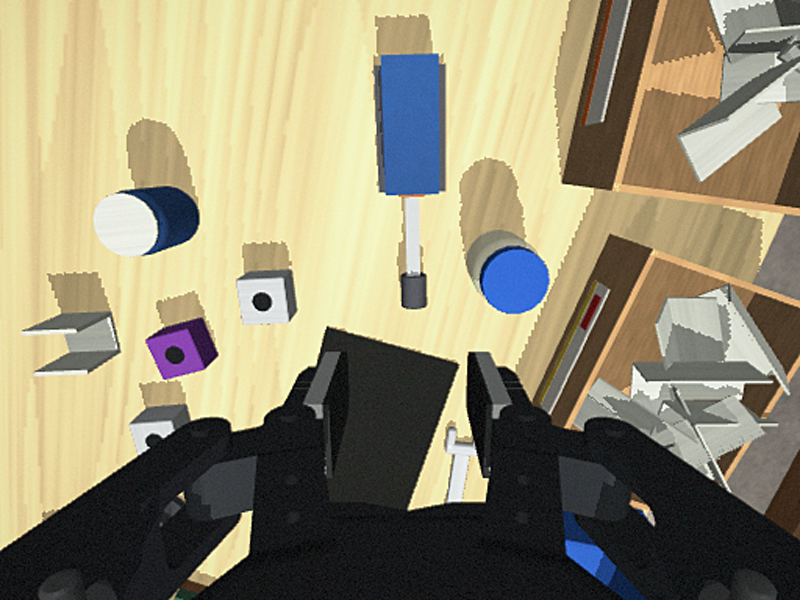

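The wrist view shows the sleeve (410,125), shank (412,235), socket end (413,306) and the jar's lid (515,280) beside it. I measure the driver line and the jar clearance.

```bash
python3 - <<'E'
from h import *
f=dict(np.load("w1.npz")); im=f["img"]; hsv=cv2.cvtColor(im,cv2.COLOR_RGB2HSV); H,S,V=[hsv[...,i].astype(int) for i in range(3)]
g=lambda *a: roi(im.shape,*a)
print("sleeve top",rect(f,(H>95)&(H<125)&(S>120)&g(375,45,450,200),.049))
print("shank",rect(f,(S<50)&(V>150)&g(400,200,425,272),.030))
print("socket",rect(f,(V<110)&(S<70)&g(395,270,432,312),.030))
print("sock px world", np.round(w(f,np.array([[413,309],[413,273]])/1.5625,.036)*1000), np.round(w(f,np.array([[413,309],[410,196]])/1.5625,.024)*1000))
print("jar lid",rect(f,(H>95)&(H<125)&(S>150)&g(470,240,560,320),.085))
t=dict(np.load("top0.npz"));hs=cv2.cvtColor(t["img"],cv2.COLOR_RGB2HSV).astype(int)
print("jar top",rect(t,(hs[...,0]>95)&(hs[...,0]<125)&(hs[...,1]>150)&roi(im.shape,185,150,245,205),.085))
print("blockA",rect(f,(S<50)&(V>170)&g(230,260,300,330),.034))
# top-cam shank
print("shank top",rect(t,(hs[...,1]<60)&(hs[...,2]>90)&roi(im.shape,190,220,235,250),.030))
print("socket top",rect(t,(hs[...,2]<75)&(hs[...,1]<100)&roi(im.shape,225,215,262,245),.030))
E
```

```text
sleeve top [617.4 382.6 103.2  43.5 -75.8]
shank [639.4 295.9  62.3  12.3 -76.5]
socket [651.8 247.2  32.7  22.6 -76.3]
sock px world [[656. 232.  36.]
 [648. 265.  36.]] [[657. 228.  24.]
 [630. 329.  24.]]
jar lid [722.5 288.4  52.9  52.8 -76.8]
jar top [722.1 286.4  53.1  48.5  46.5]
blockA [520.2 207.4  43.2  42.8  16. ]
shank top [639.9 297.3  65.6  13.1 -75.6]
socket top [649.5 250.1  40.3  23.  -76.1]
```

send_rows --motion '[{"dp":[0.003,0,-0.05],"rot":[0,0,0.015],"grip":0.04},{"dp":[0,0,-0.05],"rot":[0,0,0],"grip":0.04},{"dp":[0,0,-0.05],"rot":[0,0,0],"grip":0.04},{"dp":[0,0,-0.05],"rot":[0,0,0],"grip":0.04},{"dp":[0,0,-0.03],"rot":[0,0,0],"grip":0.04},{"dp":[0,0,0],"rot":[0,0,0],"grip":0.04}]'

```text
clock: 2.33
tcp_pos: [0.6327, 0.303, 0.052]
orientation: [-3.105, -0.414, 0.015]
contact_force: [-0.3, -0.4, 0.4]
grip_width: 0.0403
```

```bash
python3 -c "
from h import *
print(state())"
```

```text
{'t': 2.33, 'tcp': array([632.7, 303. ,  52. ]), 'jaw': np.float64(15.21), 'down': array([-0.01 ,  0.008, -1.   ]), 'w': 40.3, 'F': array([-0.3, -0.4,  0.4]), 'j': array([-0.7 ,  0.72,  0.26,  1.62, -0.25,  0.84, -0.07])}
```

send_rows --motion '[{"dp":[0.009,-0.015,0],"rot":[-0.008,-0.01,-0.02],"grip":0.04},{"dp":[0,0,0],"rot":[0,0,0],"grip":0.04},{"dp":[0,0,-0.02],"rot":[0,0,0],"grip":0.04},{"dp":[0,0,-0.018],"rot":[0,0,0],"grip":0.04},{"dp":[0,0,0],"rot":[0,0,0],"grip":0.04}]'

```text
clock: 2.95
tcp_pos: [0.6435, 0.2899, 0.0163]
orientation: [-3.115, -0.385, -0.008]
contact_force: [-1.2, 0.2, -1.2]
grip_width: 0.0401
```

```bash
python3 -c "
from h import *
print(state())"
```

```text
{'t': 2.95, 'tcp': array([643.5, 289.9,  16.3]), 'jaw': np.float64(14.11), 'down': array([ 0.005,  0.003, -1.   ]), 'w': 40.1, 'F': array([-1.2,  0.2, -1.2]), 'j': array([-0.68,  0.77,  0.25,  1.63, -0.26,  0.77, -0.07])}
```

send_rows --motion '[{"dp":[-0.002,0,-0.008],"rot":[0,0,0],"grip":0.04},{"dp":[0,0,0],"rot":[0,0,0],"grip":0.025},{"dp":[0,0,0],"rot":[0,0,0],"grip":0.0},{"dp":[0,0,0],"rot":[0,0,0],"grip":0.0},{"dp":[0,0,0],"rot":[0,0,0],"grip":0.0},{"dp":[0,0,0],"rot":[0,0,0],"grip":0.0},{"dp":[0,0,0],"rot":[0,0,0],"grip":0.0}]'

```text
clock: 3.82
tcp_pos: [0.6416, 0.2903, 0.008]
orientation: [-3.115, -0.386, -0.009]
contact_force: [-0.7, -0.3, -0.5]
grip_width: 0.0101
```

```bash
python3 -c "
from h import *
print(state())"
```

```text
{'t': 3.83, 'tcp': array([641.6, 290.3,   8. ]), 'jaw': np.float64(14.13), 'down': array([ 0.005,  0.004, -1.   ]), 'w': 10.1, 'F': array([-0.7, -0.3, -0.5]), 'j': array([-0.68,  0.78,  0.25,  1.63, -0.26,  0.75, -0.06])}
```

send_rows --motion '[{"dp":[0,0,0.002],"rot":[0,0,0],"grip":0.0},{"dp":[0.003,-0.012,0],"rot":[0,0,0],"grip":0.0},{"dp":[0.003,-0.012,0],"rot":[0,0,0],"grip":0.0},{"dp":[0.003,-0.012,0],"rot":[0,0,0],"grip":0.0},{"dp":[0.003,-0.012,0],"rot":[0,0,0],"grip":0.0},{"dp":[0,0,0],"rot":[0,0,0],"grip":0.0}]'

```text
clock: 4.58
tcp_pos: [0.6549, 0.2352, 0.0096]
orientation: [-3.118, -0.382, -0.009]
contact_force: [-0.1, 0.2, -2.2]
grip_width: 0.0105
```

```bash
python3 -c "
from h import *
print(state())"
```

```text
{'t': 4.58, 'tcp': array([654.9, 235.2,   9.6]), 'jaw': np.float64(13.95), 'down': array([ 0.005,  0.001, -1.   ]), 'w': 10.5, 'F': array([-0.1,  0.2, -2.2]), 'j': array([-0.6 ,  0.77,  0.25,  1.66, -0.25,  0.74,  0.01])}
```

send_rows --motion '[{"dp":[0.003,-0.012,0],"rot":[0,0,0],"grip":0.0},{"dp":[0.003,-0.012,0],"rot":[0,0,0],"grip":0.0},{"dp":[0.003,-0.012,0],"rot":[0,0,0],"grip":0.0},{"dp":[0.003,-0.012,0],"rot":[0,0,0],"grip":0.0},{"dp":[0.003,-0.012,0],"rot":[0,0,0],"grip":0.0},{"dp":[0.002,-0.006,0],"rot":[0,0,0],"grip":0.0},{"dp":[0,0,0.02],"rot":[0,0,0],"grip":0.0},{"dp":[0,0,0.02],"rot":[0,0,0],"grip":0.0},{"dp":[0,0,0],"rot":[0,0,0],"grip":0.0}]'

```text
clock: 5.7
tcp_pos: [0.6737, 0.166, 0.0536]
orientation: [-3.116, -0.383, -0.012]
contact_force: [0.5, -0.2, -2.2]
grip_width: 0.0106
```

```bash
python3 - <<'E'
from h import *
print(state())
f=imaging.grab_frame("side"); np.savez("s1.npz",**f)
cv2.imwrite("pics/s1.png",cv2.resize(f["img"][60:260,130:400,::-1],(800,593),interpolation=cv2.INTER_CUBIC))
E
```

```text
{'t': 5.7, 'tcp': array([673.7, 166. ,  53.6]), 'jaw': np.float64(14.01), 'down': array([ 0.007,  0.003, -1.   ]), 'w': 10.6, 'F': array([ 0.5, -0.2, -2.2]), 'j': array([-0.51,  0.71,  0.26,  1.65, -0.23,  0.81,  0.1 ])}
```

View pics/s1.png

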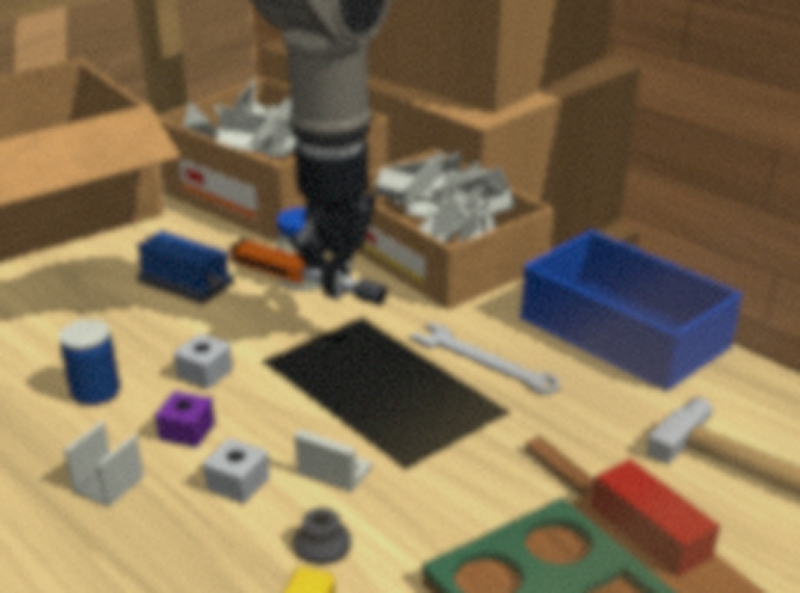

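The side view shows the driver out of the sleeve, held level and clear of everything. The angle's upright stands on its -x side.

send_rows --motion '[{"dp":[-0.008,-0.03,0],"rot":[0,0,-0.083],"grip":0.0},{"dp":[-0.008,-0.03,0],"rot":[0,0,-0.083],"grip":0.0},{"dp":[-0.008,-0.03,0],"rot":[0,0,-0.083],"grip":0.0},{"dp":[-0.008,-0.03,0],"rot":[0,0,-0.083],"grip":0.0},{"dp":[-0.008,-0.025,0],"rot":[0,0,-0.083],"grip":0.0},{"dp":[0,0,0],"rot":[0,0,0],"grip":0.0},{"dp":[0,0,-0.02],"rot":[0,0,0],"grip":0.0},{"dp":[0,0,0],"rot":[0,0,0],"grip":0.0}]'

```text
clock: 6.75
tcp_pos: [0.6285, 0.0149, 0.0302]
orientation: [-3.125, 0.303, -0.008]
contact_force: [0.4, 0.1, -3.4]
grip_width: 0.0102
```

```bash
python3 -c "
from h import *
print(state())"
```

```text
{'t': 6.75, 'tcp': array([628.5,  14.9,  30.2]), 'jaw': np.float64(-11.08), 'down': array([ 0.005,  0.001, -1.   ]), 'w': 10.2, 'F': array([ 0.4,  0.1, -3.4]), 'j': array([-0.38,  0.67,  0.35,  1.83, -0.34,  0.69, -0.03])}
```

send_rows --motion '[{"dp":[0.002,0.003,-0.015],"rot":[0,0,0.024],"grip":0.0},{"dp":[0,0,-0.007],"rot":[0,0,0],"grip":0.0},{"dp":[0,0,0],"rot":[0,0,0],"grip":0.0},{"dp":[0,0,0],"rot":[0,0,0],"grip":0.0}]'

```text
clock: 7.25
tcp_pos: [0.6309, 0.0207, 0.0056]
orientation: [-3.128, 0.257, -0.007]
contact_force: [0.4, -0.4, -1.8]
grip_width: 0.0103
```

```bash
python3 -c "
from h import *
print(state())"
```

```text
{'t': 7.25, 'tcp': array([630.9,  20.7,   5.6]), 'jaw': np.float64(-9.41), 'down': array([ 0.005,  0.002, -1.   ]), 'w': 10.3, 'F': array([ 0.4, -0.4, -1.8]), 'j': array([-0.37,  0.71,  0.33,  1.83, -0.35,  0.66,  0.  ])}
```

send_rows --motion '[{"dp":[0,0,0],"rot":[0,0,0],"grip":0.02},{"dp":[0,0,0],"rot":[0,0,0],"grip":0.045},{"dp":[0,0,0],"rot":[0,0,0],"grip":0.045},{"dp":[0,0,0],"rot":[0,0,0],"grip":0.045},{"dp":[0,0,0],"rot":[0,0,0],"grip":0.045},{"dp":[0,0,0.04],"rot":[0,0,0],"grip":0.045},{"dp":[0,0,0.05],"rot":[0,0,0],"grip":0.05},{"dp":[0,0,0.05],"rot":[0,0,0],"grip":0.05},{"dp":[0,0.04,0.05],"rot":[0,0,0],"grip":0.05},{"dp":[0,0.04,0.02],"rot":[0,0,0],"grip":0.05},{"dp":[0,0,0],"rot":[0,0,0],"grip":0.05},{"dp":[0,0,0],"rot":[0,0,0],"grip":0.05}]'

```text
clock: 8.75
tcp_pos: [0.631, 0.0994, 0.2223]
orientation: [-3.127, 0.263, -0.012]
contact_force: [0.3, 0.0, 0.8]
grip_width: 0.0498
```

```bash
python3 - <<'E'
from h import *
print(state())
f=imaging.grab_frame("wrist"); np.savez("w2.npz",**f)
t=imaging.grab_frame("top"); np.savez("t2.npz",**t)
a=cv2.resize(f["img"],(480,360)); b=cv2.resize(t["img"][90:270,60:300],(320,240))
m=np.zeros((600,800,3),np.uint8); m[:]=0
m=np.vstack([cv2.copyMakeBorder(cv2.resize(f["img"],(512,384)),0,0,0,0,cv2.BORDER_CONSTANT)])
cv2.imwrite("pics/w2.png",cv2.resize(m,(800,600))[:,:,::-1])
E
```

```text
{'t': 8.75, 'tcp': array([631. ,  99.4, 222.3]), 'jaw': np.float64(-9.61), 'down': array([ 0.008,  0.003, -1.   ]), 'w': 49.8, 'F': array([0.3, 0. , 0.8]), 'j': array([-0.58,  0.45,  0.44,  1.69, -0.22,  1.05, -0.23])}
```

View pics/w2.png

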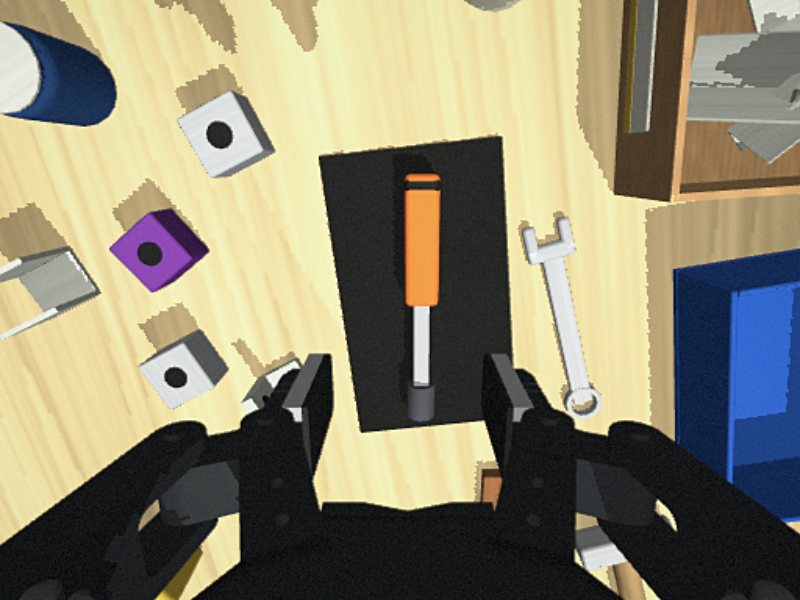

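The driver lies flat on the mat: handle (422,245), socket (421,400). Before regripping I look at the kit from above.

send_rows --motion '[{"dp":[-0.01,-0.047,0.013],"rot":[0,0,0],"grip":0.05},{"dp":[-0.01,-0.047,0.013],"rot":[0,0,0],"grip":0.05},{"dp":[-0.01,-0.047,0.013],"rot":[0,0,0],"grip":0.05},{"dp":[-0.01,-0.047,0.013],"rot":[0,0,0],"grip":0.05},{"dp":[-0.01,-0.047,0.013],"rot":[0,0,0],"grip":0.05},{"dp":[-0.0,-0.047,0.013],"rot":[0,0,0],"grip":0.05},{"dp":[0,0,0],"rot":[0,0,0],"grip":0.05},{"dp":[0,0,0],"rot":[0,0,0],"grip":0.05}]'

```text
clock: 9.85
tcp_pos: [0.5712, -0.1994, 0.2947]
orientation: [3.128, -0.284, -0.009]
contact_force: [0.0, 0.1, -0.2]
grip_width: 0.0497
```

```bash
python3 - <<'E'
from h import *
print(state())
k=imaging.grab_frame("wrist"); np.savez("w3.npz",**k)
cv2.imwrite("pics/w3.png",cv2.resize(k["img"],(800,600))[:,:,::-1])
f=dict(np.load("w2.npz")); hsv=cv2.cvtColor(f["img"],cv2.COLOR_RGB2HSV).astype(int);H,S,V=[hsv[...,i] for i in range(3)]
g=lambda *a: roi(V.shape,*a)
print("handle",rect(f,(H<20)&(S>120)&(V>120)&g(390,165,455,310),.027))
print("shank",rect(f,(S<60)&(V>140)&g(405,300,440,385),.021))
print("mat",rect(f,(V<70)&g(310,120,480,440),.003))
print("blockA",rect(f,(S<50)&(V>190)&g(170,80,250,182),.034))
hsv=cv2.cvtColor(k["img"],cv2.COLOR_RGB2HSV).astype(int);H,S,V=[hsv[...,i] for i in range(3)]
print("tray",rect(k,(H>55)&(H<95)&(S>80),.024)); print("guard",rect(k,((H<6)|(H>174))&(S>170),.049))
E
```

```text
{'t': 9.85, 'tcp': array([ 571.2, -199.4,  294.7]), 'jaw': np.float64(-10.39), 'down': array([-0.006, -0.   , -1.   ]), 'w': 49.7, 'F': array([ 0. ,  0.1, -0.2]), 'j': array([-0.19,  0.34,  0.56,  1.68, -0.19,  1.18,  0.23])}
handle [644.1 104.7  87.5  25.3  80.4]
shank [631.3  25.6  66.6  11.4  80.6]
mat [631.2  61.  239.3 121.5  86.3]
blockA [520.1 207.3  43.   42.7  16.4]
tray [ 523.9 -296.   230.5  149.5   80. ]
guard [ 646.1 -266.5  110.6   46.8   80.3]
```

View pics/w3.png

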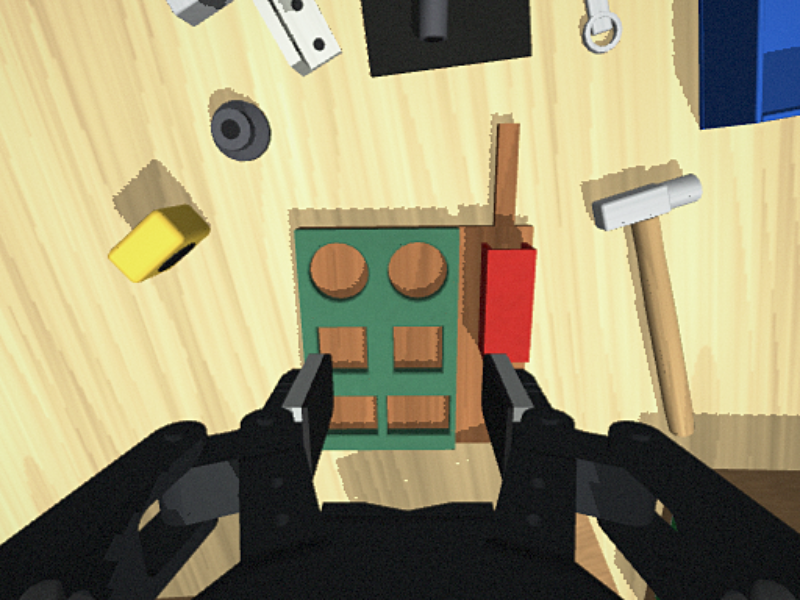

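```bash
python3 - <<'E'
from h import *
k=dict(np.load("w3.npz"))
hsv=cv2.cvtColor(k["img"],cv2.COLOR_RGB2HSV).astype(int);H,S,V=[hsv[...,i] for i in range(3)]
g=lambda *a: roi(V.shape,*a)
red=((H<6)|(H>174))&(S>150)&g(470,235,545,370)
print("V",np.percentile(V[red],[5,25,50,75,95]))
top=red&(V>np.percentile(V[red],50)*.8); top=cv2.morphologyEx(top.astype(np.uint8),cv2.MORPH_OPEN,np.ones((3,3)))
G=rect(k,top,.049); T=rect(k,(H<18)&(S>60)&(V>60)&g(490,118,525,205),.012)
A=[]
for n in ("w3.npz","top0.npz"):
    q=dict(np.load(n)); h=cv2.cvtColor(q["img"],cv2.COLOR_RGB2HSV).astype(int)
    m=(h[...,0]>55)&(h[...,0]<95)&(h[...,1]>80)
    for z in (.024,): print(n,rect(q,m,z))
print("guardtop",G,"tongue",T)
c=np.array([524.,-295.5]); a=np.radians(-9.8); Rk=np.array([[np.cos(a),-np.sin(a)],[np.sin(a),np.cos(a)]])
for P in (G,T): print("in kit",np.round((P[:2]-c)@Rk,1))
# pocket centres: brown blobs enclosed in the green; at top rim z=.024
m=((H>55)&(H<95)&(S>80)).astype(np.uint8)
cs,hi=cv2.findContours(m,cv2.RETR_CCOMP,cv2.CHAIN_APPROX_NONE)
for i,cc in enumerate(cs):
    if hi[0][i][3]>=0 and cv2.contourArea(cc)>300:
        P=w(k,cc[:,0,:],.024)[:,:2]*1000; q=(P-c)@Rk; print("hole kit x %.1f..%.1f y %.1f..%.1f"%(q[:,0].min(),q[:,0].max(),q[:,1].min(),q[:,1].max()))
for nm,p in (("mouth?",(115,100)),("sq0",(-37,-3)),("sq1",(37,-3)),("r0",(-37,75)),("r1",(37,75)),("s0",(-37,-75)),("s1",(37,-75))): print(nm,np.round(c+Rk@np.array(p),1))
E
```

```text
V [ 61.5 205.  208.  210.  215.5]
w3.npz [ 523.9 -296.   230.5  149.5   80. ]
top0.npz [ 523.9 -295.   230.3  147.9   80.3]
guardtop [ 648.4 -270.2  104.    41.    80.2] tongue [ 668.3 -149.1   68.9   19.9   80.6]
in kit [118.3  46.1]
in kit [117.3 168.8]
hole kit x 3.3..70.5 y -93.7..-52.1
hole kit x 11.5..61.7 y -25.1..22.4
hole kit x 8.3..65.1 y 47.6..102.7
hole kit x -64.4..-7.4 y 46.7..103.4
mouth? [ 654.3 -216.5]
sq0 [ 487.  -292.2]
sq1 [ 559.9 -304.8]
r0 [ 500.3 -215.3]
r1 [ 573.2 -227.9]
s0 [ 474.8 -363.1]
s1 [ 547.7 -375.7]
```

send_rows --motion '[{"dp":[0.012,0.05,-0.02],"rot":[0,0,0.014],"grip":0.05},{"dp":[0.012,0.05,-0.02],"rot":[0,0,0],"grip":0.05},{"dp":[0.012,0.05,-0.02],"rot":[0,0,0],"grip":0.05},{"dp":[0.012,0.05,-0.02],"rot":[0,0,0],"grip":0.05},{"dp":[0.012,0.05,-0.02],"rot":[0,0,0],"grip":0.05},{"dp":[0.012,0.048,-0.02],"rot":[0,0,0],"grip":0.05},{"dp":[0,0,-0.05],"rot":[0,0,0],"grip":0.05},{"dp":[0,0,-0.05],"rot":[0,0,0],"grip":0.05},{"dp":[0,0,0],"rot":[0,0,0],"grip":0.05}]'

```text
clock: 11.02
tcp_pos: [0.6383, 0.1226, 0.0637]
orientation: [-3.131, 0.235, 0.02]
contact_force: [-0.9, -0.3, -0.2]
grip_width: 0.0498
```

```bash
python3 -c "
from h import *
print(state())"
```

```text
{'t': 11.03, 'tcp': array([638.3, 122.6,  63.7]), 'jaw': np.float64(-8.57), 'down': array([-0.013,  0.002, -1.   ]), 'w': 49.8, 'F': array([-0.9, -0.3, -0.2]), 'j': array([-0.54,  0.66,  0.37,  1.75, -0.32,  0.8 , -0.17])}
```

send_rows --motion '[{"dp":[0.0055,-0.023,0],"rot":[-0.002,-0.013,-0.018],"grip":0.05},{"dp":[0,0,0],"rot":[0,0,0],"grip":0.05},{"dp":[0,0,-0.02],"rot":[0,0,0],"grip":0.05},{"dp":[0,0,-0.02],"rot":[0,0,0],"grip":0.05},{"dp":[0,0,-0.01],"rot":[0,0,0],"grip":0.05},{"dp":[0,0,0],"rot":[0,0,0],"grip":0.05}]'

```text
clock: 11.78
tcp_pos: [0.6472, 0.0976, 0.0159]
orientation: [-3.127, 0.267, -0.013]
contact_force: [0.1, -0.2, -0.4]
grip_width: 0.0499
```

```bash
python3 -c "
from h import *
print(state())"
```

```text
{'t': 11.78, 'tcp': array([647.2,  97.6,  15.9]), 'jaw': np.float64(-9.75), 'down': array([ 0.009,  0.002, -1.   ]), 'w': 49.9, 'F': array([ 0.1, -0.2, -0.4]), 'j': array([-0.49,  0.72,  0.34,  1.77, -0.35,  0.7 , -0.13])}
```

send_rows --motion '[{"dp":[-0.0035,0.001,-0.006],"rot":[-0.002,0.009,0],"grip":0.05},{"dp":[0,0,-0.004],"rot":[0,0,0],"grip":0.05},{"dp":[0,0,0],"rot":[0,0,0],"grip":0.03},{"dp":[0,0,0],"rot":[0,0,0],"grip":0.0},{"dp":[0,0,0],"rot":[0,0,0],"grip":0.0},{"dp":[0,0,0],"rot":[0,0,0],"grip":0.0},{"dp":[0,0,0],"rot":[0,0,0],"grip":0.0}]' --grip_force 90

```text
clock: 12.65
tcp_pos: [0.644, 0.0992, 0.006]
orientation: [-3.13, 0.266, -0.0]
contact_force: [0.2, 0.3, -0.5]
grip_width: 0.0243
```

```bash
python3 -c "
from h import *
print(state())"
```

```text
{'t': 12.65, 'tcp': array([644. ,  99.2,   6. ]), 'jaw': np.float64(-9.71), 'down': array([ 0.,  0., -1.]), 'w': 24.3, 'F': array([ 0.2,  0.3, -0.5]), 'j': array([-0.49,  0.73,  0.34,  1.77, -0.35,  0.69, -0.13])}
```

send_rows --motion '[{"dp":[0,0,0.02],"rot":[0,0,0],"grip":0.0},{"dp":[0,0,0.03],"rot":[0,0,0],"grip":0.0},{"dp":[0.009,-0.04,0],"rot":[0,0,0],"grip":0.0},{"dp":[0.009,-0.04,0],"rot":[0,0,0],"grip":0.0},{"dp":[0.009,-0.04,0],"rot":[0,0,0],"grip":0.0},{"dp":[0.009,-0.035,0],"rot":[0,0,0],"grip":0.0},{"dp":[0,0,0],"rot":[0,0,0],"grip":0.0},{"dp":[0,0,0],"rot":[0,0,0],"grip":0.0}]'

```text
clock: 13.65
tcp_pos: [0.6818, -0.0587, 0.0667]
orientation: [-3.129, 0.262, -0.008]
contact_force: [-1.0, 1.0, -3.1]
grip_width: 0.0242
```

```bash
python3 -c "
from h import *
print(state())"
```

```text
{'t': 13.65, 'tcp': array([681.8, -58.7,  66.7]), 'jaw': np.float64(-9.59), 'down': array([ 0.006,  0.002, -1.   ]), 'w': 24.2, 'F': array([-1. ,  1. , -3.1]), 'j': array([-0.26,  0.69,  0.37,  1.68, -0.32,  0.83,  0.08])}
```

send_rows --motion '[{"dp":[0.002,0,-0.025],"rot":[-0.002,0.006,-0.003],"grip":0.0},{"dp":[0,0,-0.018],"rot":[0,0,0],"grip":0.0},{"dp":[0,0,0],"rot":[0,0,0],"grip":0.0},{"dp":[0,0,0],"rot":[0,0,0],"grip":0.0}]'

```text
clock: 14.15
tcp_pos: [0.6827, -0.0543, 0.0193]
orientation: [-3.13, 0.26, 0.006]
contact_force: [0.4, -0.4, -2.7]
grip_width: 0.024
```

```bash
python3 - <<'E'
from h import *
print(state())
f=imaging.grab_frame("side"); t=imaging.grab_frame("top"); np.savez("t4.npz",**t); np.savez("s4.npz",**f)
a=cv2.resize(f["img"][150:300,230:430],(800,600)); b=cv2.resize(t["img"][115:215,270:470],(800,400),interpolation=cv2.INTER_CUBIC)
m=np.vstack([cv2.resize(a,(400,300)),cv2.resize(b,(400,200))]); m=cv2.resize(np.hstack([cv2.resize(a,(440,330)),cv2.copyMakeBorder(cv2.resize(b,(360,180)),75,75,0,0,cv2.BORDER_CONSTANT)]),(800,330))
cv2.imwrite("pics/s4.png",m[:,:,::-1])
E
```

```text
{'t': 14.15, 'tcp': array([682.7, -54.3,  19.3]), 'jaw': np.float64(-9.5), 'down': array([-0.004,  0.001, -1.   ]), 'w': 24.0, 'F': array([ 0.4, -0.4, -2.7]), 'j': array([-0.24,  0.76,  0.34,  1.68, -0.34,  0.77,  0.1 ])}
```

View pics/s4.png

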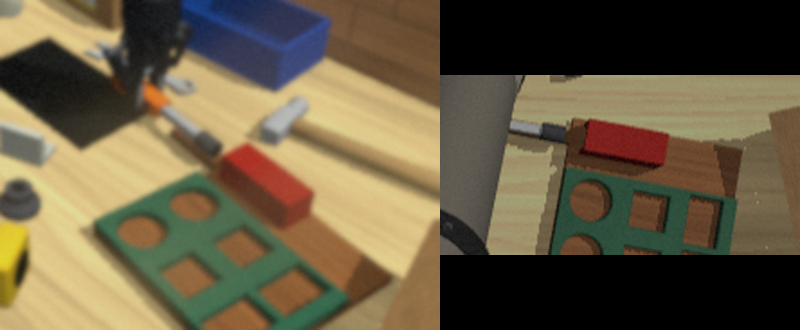

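send_rows --motion '[{"dp":[0.0027,0,-0.002],"rot":[-0.001,-0.004,-0.005],"grip":0.0},{"dp":[0,0,0],"rot":[0,0,0],"grip":0.0},{"dp":[-0.002,-0.012,0],"rot":[0,0,0],"grip":0.0},{"dp":[-0.002,-0.012,0],"rot":[0,0,0],"grip":0.0},{"dp":[-0.002,-0.012,0],"rot":[0,0,0],"grip":0.0},{"dp":[0,0,0],"rot":[0,0,0],"grip":0.0}]'

```text
clock: 15.0
tcp_pos: [0.6797, -0.0956, 0.0194]
orientation: [3.129, -0.273, 0.006]
contact_force: [-0.9, 0.0, -2.1]
grip_width: 0.0241
```

```bash
cat >> h.py <<'E'
def ins():
    o=get_obs(); d=o["tcp_pos"][:2]*1000-np.array([657.3,-217.]); e=np.array([.1702,.9854]); n=np.array([.9854,-.1702])
    return "s-40 %.1f lateral %.1f"%(d@e-40,d@n)
E
python3 - <<'E'
from h import *
print(state(),ins())
t=imaging.grab_frame("top")
cv2.imwrite("pics/t5.png",cv2.resize(t["img"][130:190,310:420],(770,420),interpolation=cv2.INTER_CUBIC)[:,:,::-1])
E
```

```text
{'t': 15.0, 'tcp': array([679.7, -95.6,  19.4]), 'jaw': np.float64(-9.96), 'down': array([ 0.003, -0.001, -1.   ]), 'w': 24.1, 'F': array([-0.9,  0. , -2.1]), 'j': array([-0.18,  0.76,  0.34,  1.68, -0.34,  0.76,  0.15])} s-40 83.5 lateral 1.4
```

View pics/t5.png

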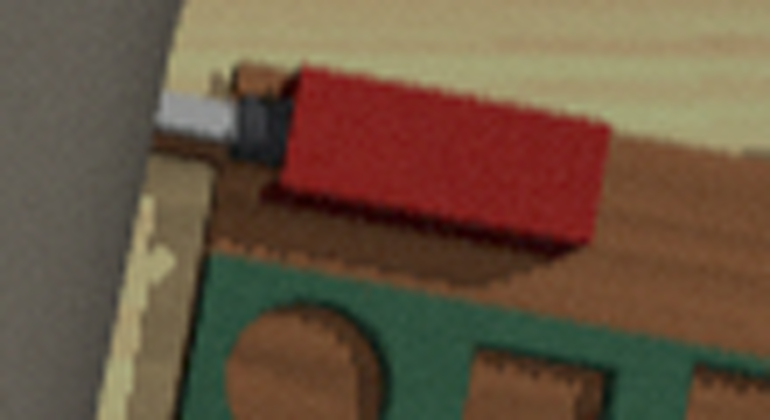

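Socket tip is entering the mouth (262,131), about 1.5 mm to the +x side of centre. I correct that and go on.

send_rows --motion '[{"dp":[-0.0015,0,-0.002],"rot":[0,0.003,0.003],"grip":0.0},{"dp":[-0.002,-0.012,0],"rot":[0,0,0],"grip":0.0},{"dp":[-0.002,-0.012,0],"rot":[0,0,0],"grip":0.0},{"dp":[-0.002,-0.012,0],"rot":[0,0,0],"grip":0.0},{"dp":[0,0,0],"rot":[0,0,0],"grip":0.0}]'

```text
clock: 15.68
tcp_pos: [0.6718, -0.1325, 0.0171]
orientation: [3.13, -0.265, 0.0]
contact_force: [1.4, -0.6, -2.1]
grip_width: 0.0243
```

```bash
python3 -c "
from h import *
print(state(),ins())"
```

```text
{'t': 15.68, 'tcp': array([ 671.8, -132.5,   17.1]), 'jaw': np.float64(-9.68), 'down': array([ 0., -0., -1.]), 'w': 24.3, 'F': array([ 1.4, -0.6, -2.1]), 'j': array([-0.13,  0.76,  0.34,  1.68, -0.34,  0.76,  0.2 ])} s-40 45.7 lateral -0.1
```

send_rows --motion '[{"dp":[-0.002,-0.012,0],"rot":[0,0,0],"grip":0.0},{"dp":[-0.002,-0.012,0],"rot":[0,0,0],"grip":0.0},{"dp":[-0.002,-0.01,0],"rot":[0,0,0],"grip":0.0},{"dp":[0,0,0],"rot":[0,0,0],"grip":0.0}]'

```text
clock: 16.18
tcp_pos: [0.6653, -0.1692, 0.0171]
orientation: [3.13, -0.266, 0.0]
contact_force: [-0.7, -0.5, -2.3]
grip_width: 0.0242
```

```bash
python3 -c "
from h import *
print(state(),ins())"
```

```text
{'t': 16.18, 'tcp': array([ 665.3, -169.2,   17.1]), 'jaw': np.float64(-9.71), 'down': array([ 0.   , -0.001, -1.   ]), 'w': 24.2, 'F': array([-0.7, -0.5, -2.3]), 'j': array([-0.07,  0.76,  0.34,  1.68, -0.33,  0.76,  0.26])} s-40 8.4 lateral -0.2
```

send_rows --motion '[{"dp":[-0.001,-0.003,0],"rot":[0,0,0],"grip":0.0},{"dp":[-0.0005,-0.003,0],"rot":[0,0,0],"grip":0.0},{"dp":[0,0,-0.001],"rot":[0,0,0],"grip":0.0},{"dp":[0,0,-0.001],"rot":[0,0,0],"grip":0.0},{"dp":[0,0,0],"rot":[0,0,0],"grip":0.0}]'

```text
clock: 16.8
tcp_pos: [0.6642, -0.174, 0.015]
orientation: [-3.13, 0.263, -0.0]
contact_force: [0.0, -0.1, -1.1]
grip_width: 0.0245
```

```bash
python3 -c "
from h import *
print(state(),ins())"
```

```text
{'t': 16.8, 'tcp': array([ 664.2, -174. ,   15. ]), 'jaw': np.float64(-9.6), 'down': array([ 0.   ,  0.001, -1.   ]), 'w': 24.5, 'F': array([ 0. , -0.1, -1.1]), 'j': array([-0.06,  0.76,  0.33,  1.68, -0.34,  0.76,  0.27])} s-40 3.6 lateral -0.5
```

send_rows --motion '[{"dp":[0,0,0],"rot":[0,0,0],"grip":0.03},{"dp":[0,0,0],"rot":[0,0,0],"grip":0.045},{"dp":[0,0,0],"rot":[0,0,0],"grip":0.045},{"dp":[0,0,0],"rot":[0,0,0],"grip":0.045},{"dp":[0,0,0.04],"rot":[0,0,0],"grip":0.045},{"dp":[0,0.0,0.05],"rot":[0,0,0],"grip":0.06},{"dp":[0,0.04,0.05],"rot":[0,0,0],"grip":0.06},{"dp":[0,0.05,0.03],"rot":[0,0,0],"grip":0.06},{"dp":[-0.03,0.03,0.02],"rot":[0,0,0],"grip":0.06},{"dp":[0,0,0],"rot":[0,0,0],"grip":0.06},{"dp":[0,0,0],"rot":[0,0,0],"grip":0.06}]'

```text
clock: 18.18
tcp_pos: [0.6338, -0.0524, 0.2106]
orientation: [-3.129, 0.265, -0.006]
contact_force: [-0.3, -0.2, -0.2]
grip_width: 0.0597
```

```bash
python3 - <<'E'
from h import *
print(state())
k=imaging.grab_frame("wrist"); np.savez("w6.npz",**k)
cv2.imwrite("pics/w6.png",cv2.resize(k["img"],(800,600))[:,:,::-1])
E
```

```text
{'t': 18.18, 'tcp': array([633.8, -52.4, 210.6]), 'jaw': np.float64(-9.67), 'down': array([ 0.004,  0.001, -1.   ]), 'w': 59.7, 'F': array([-0.3, -0.2, -0.2]), 'j': array([-0.33,  0.45,  0.43,  1.7 , -0.22,  1.03,  0.  ])}
```

View pics/w6.png

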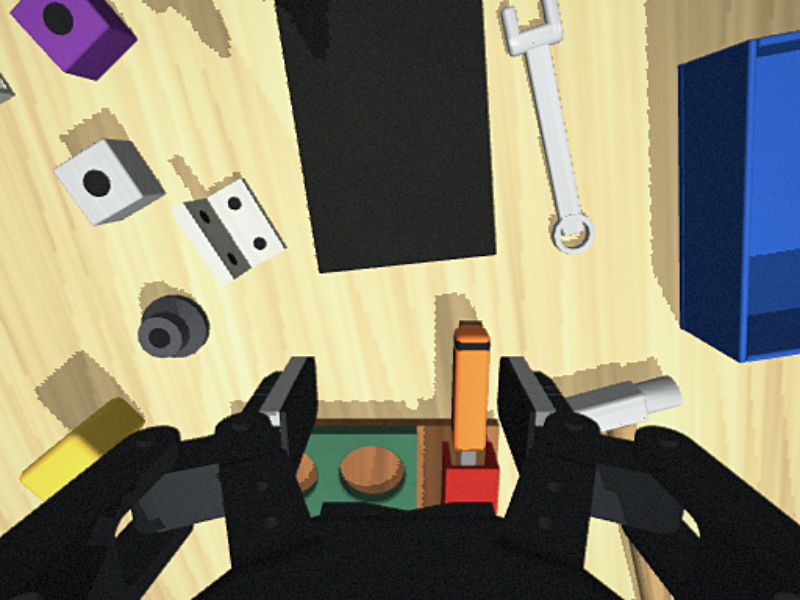

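Driver is in the guard with the handle out (470,390). The angle's upright is on its left (-x) side, its base to the right. I measure the seating depth, angle, washer and blocks.

```bash
python3 - <<'E'
from h import *
k=dict(np.load("w6.npz"))
hsv=cv2.cvtColor(k["img"],cv2.COLOR_RGB2HSV).astype(int);H,S,V=[hsv[...,i] for i in range(3)]
g=lambda *a: roi(V.shape,*a)
c=np.array([524.,-295.5]); a=np.radians(-9.8); Rk=np.array([[np.cos(a),-np.sin(a)],[np.sin(a),np.cos(a)]])
m=(H>3)&(H<20)&(S>130)&(V>150)&g(445,315,500,470)
v=np.argwhere(m[:, int(462/1.5625):int(474/1.5625)]); print("handle rows",v[:,0].min()*1.5625,v[:,0].max()*1.5625)
sh=w(k,[[468/1.5625,v[:,0].max()+.5]],.036)[0,:2]*1000; print("shoulder kit",(sh-c)@Rk)
h=rect(k,m,.036); print("handle",h,(h[:2]-c)@Rk)
r=((H<6)|(H>174))&(S>150)&g(440,440,505,500); col=np.argwhere(r[:, int(450/1.5625):int(455/1.5625)])[:,0].min(); print("roof edge kit",(w(k,[[452/1.5625,col]],.049)[0,:2]*1000-c)@Rk)
br=((S<50)&(V>185)&g(165,170,295,290)).astype(np.uint8)
n,l,st,ce=cv2.connectedComponentsWithStats(br)
for i in range(1,n):
    if st[i,4]>30: print("comp",np.round(ce[i]*1.5625),st[i,4],"z46",rect(k,l==i,.046),"z8",rect(k,l==i,.008))
print("blockB",rect(k,(S<50)&(V>170)&g(50,130,125,230),.034))
e=((V<110)&(S<80)&g(125,285,215,362)); print("washer whole z0",rect(k,e,0.0))
hole=(V<45)&g(140,315,180,360); print("hole",hole.sum(),np.round(w(k,[np.argwhere(hole)[:,::-1].mean(0)],.030)*1000,1), np.argwhere(hole)[:,::-1].mean(0)*1.5625)
E
```

```text
handle rows 335.9375 450.0
shoulder kit [116.37508474 105.23754446]
handle [ 668.7 -169.9   88.8   33.8   82. ] [121.21020982 148.39654658]
roof edge kit [102.21798079 106.65297322]
comp [245. 223.] 1197 z46 [532.4  -5.   53.9  26.7 -71.3] z8 [518.5  -7.6  60.6  30.  -71.3]
comp [202. 245.] 554 z46 [498.8 -14.7  61.4  11.4 -71.2] z8 [480.9 -18.4  69.   12.9 -71.2]
blockB [436.2  37.8  43.2  42.9  18.5]
washer whole z0 [434.6 -79.4  58.7  53.   -9.8]
hole 179 [[443.7 -73.3  30. ]] [162.16829609 330.63896648]
```

send_rows --motion '[{"dp":[-0.034,0.0095,0],"rot":[0,0,0.124],"grip":0.04},{"dp":[-0.034,0.0095,-0.03],"rot":[0,0,0.124],"grip":0.04},{"dp":[-0.034,0.0095,-0.03],"rot":[0,0,0.124],"grip":0.04},{"dp":[-0.033,0.0095,-0.03],"rot":[0,0,0.124],"grip":0.04},{"dp":[0,0,0],"rot":[0,0,0],"grip":0.04},{"dp":[0,0,0],"rot":[0,0,0],"grip":0.04}]'

```text
clock: 18.98
tcp_pos: [0.496, -0.022, 0.1149]
orientation: [3.097, 0.516, 0.0]
contact_force: [0.6, 0.1, 0.5]
grip_width: 0.0398
```

```bash
python3 - <<'E'
from h import *
print(state())
k=imaging.grab_frame("wrist"); np.savez("w7.npz",**k)
hsv=cv2.cvtColor(k["img"],cv2.COLOR_RGB2HSV).astype(int);H,S,V=[hsv[...,i] for i in range(3)]
br=((S<50)&(V>170)).astype(np.uint8)
n,l,st,ce=cv2.connectedComponentsWithStats(br)
for i in range(1,n):
    if st[i,4]>200: print("comp",np.round(ce[i]),st[i,4],"z46",rect(k,l==i,.046),"z8",rect(k,l==i,.008),"z34",rect(k,l==i,.034))
cv2.imwrite("pics/w7.png",cv2.resize(k["img"],(640,480))[:,:,::-1])
E
```

```text
{'t': 18.98, 'tcp': array([496. , -22. , 114.9]), 'jaw': np.float64(18.9), 'down': array([ 0.001, -0.002, -1.   ]), 'w': 39.8, 'F': array([0.6, 0.1, 0.5]), 'j': array([-0.32,  0.35,  0.29,  2.1 , -0.15,  0.71,  0.39])}
comp [209.  97.] 2269 z46 [438.   38.   40.9  40.1  18.9] z8 [431.8  37.   48.2  47.3  18.9] z34 [436.1  37.7  43.2  42.4  18.9]
comp [285. 181.] 2965 z46 [510.4  -7.7  65.   33.9 -71.3] z8 [517.1 -16.9  76.7  39.9 -71.3] z34 [512.5 -10.6  68.7  35.8 -71.3]
comp [502. 293.] 461 z46 [710.6 -34.1  46.5  19.9 -57.7] z8 [753.3 -48.1  54.9  23.5 -57.7] z34 [724.1 -38.6  49.1  21.  -57.7]
```

View pics/w7.png

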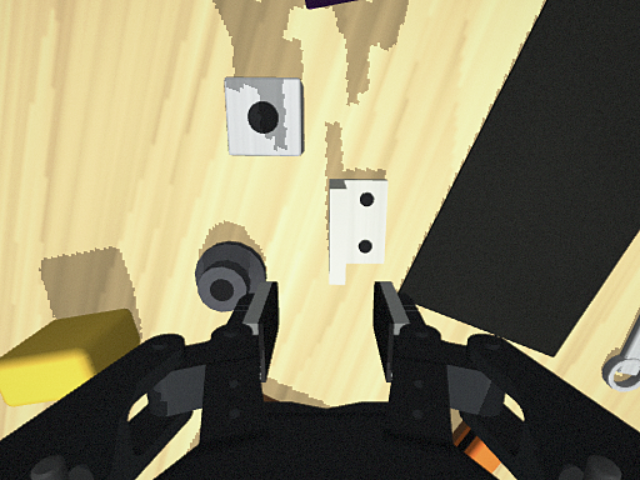

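send_rows --motion '[{"dp":[0.003,0.0075,-0.03],"rot":[0,0,0],"grip":0.04},{"dp":[0,0,-0.03],"rot":[0,0,0],"grip":0.04},{"dp":[0,0,0],"rot":[0,0,0],"grip":0.04}]'

```text
clock: 19.4
tcp_pos: [0.5045, -0.0159, 0.0556]
orientation: [3.097, 0.508, 0.011]
contact_force: [-0.0, -0.4, 0.5]
grip_width: 0.0403
```

```bash
python3 -c "
from h import *
print(state())"
```

```text
{'t': 19.4, 'tcp': array([504.5, -15.9,  55.6]), 'jaw': np.float64(18.65), 'down': array([ 0.007, -0.002, -1.   ]), 'w': 40.3, 'F': array([-0. , -0.4,  0.5]), 'j': array([-0.3 ,  0.46,  0.25,  2.12, -0.2 ,  0.58,  0.42])}
```

send_rows --motion '[{"dp":[-0.0055,0.0015,0],"rot":[0.002,0.007,0],"grip":0.04},{"dp":[0,0,-0.02],"rot":[0,0,0],"grip":0.04},{"dp":[0,0,-0.017],"rot":[0,0,0],"grip":0.04},{"dp":[0,0,0],"rot":[0,0,0],"grip":0.04}]'

```text
clock: 19.9
tcp_pos: [0.5028, -0.0147, 0.0218]
orientation: [3.1, 0.506, 0.011]
contact_force: [-0.7, -0.5, -0.0]
grip_width: 0.0399
```

```bash
python3 -c "
from h import *
print(state())"
```

```text
{'t': 19.9, 'tcp': array([502.8, -14.7,  21.8]), 'jaw': np.float64(18.53), 'down': array([ 0.007,  0.001, -1.   ]), 'w': 39.9, 'F': array([-0.7, -0.5, -0. ]), 'j': array([-0.27,  0.52,  0.22,  2.13, -0.23,  0.51,  0.44])}
```

send_rows --motion '[{"dp":[-0.004,0,-0.006],"rot":[0,0.007,0.003],"grip":0.04},{"dp":[0,0,0],"rot":[0,0,0],"grip":0.02},{"dp":[0,0,0],"rot":[0,0,0],"grip":0.0},{"dp":[0,0,0],"rot":[0,0,0],"grip":0.0},{"dp":[0,0,0],"rot":[0,0,0],"grip":0.0},{"dp":[0,0,0],"rot":[0,0,0],"grip":0.0}]'

```text
clock: 20.65
tcp_pos: [0.4995, -0.0147, 0.017]
orientation: [-3.099, -0.51, -0.003]
contact_force: [0.3, 0.2, -0.6]
grip_width: 0.0087
```

```bash
python3 -c "
from h import *
print(state())"
```

```text
{'t': 20.65, 'tcp': array([499.5, -14.7,  17. ]), 'jaw': np.float64(18.7), 'down': array([ 0.002,  0.001, -1.   ]), 'w': 8.7, 'F': array([ 0.3,  0.2, -0.6]), 'j': array([-0.27,  0.53,  0.22,  2.13, -0.23,  0.5 ,  0.45])}
```

send_rows --motion '[{"dp":[0,0,0.03],"rot":[0,0,0],"grip":0.0},{"dp":[0,0,0.05],"rot":[0,0,0],"grip":0.0},{"dp":[0.0045,-0.0375,0.01],"rot":[0,0,0.107],"grip":0.0},{"dp":[0.0045,-0.0375,0],"rot":[0,0,0.107],"grip":0.0},{"dp":[0.0045,-0.0375,0],"rot":[0,0,0.107],"grip":0.0},{"dp":[0.0045,-0.0375,0],"rot":[0,0,0.107],"grip":0.0},{"dp":[0.0045,-0.0375,0],"rot":[0,0,0.107],"grip":0.0},{"dp":[0.0045,-0.0375,0],"rot":[0,0,0.107],"grip":0.0},{"dp":[0.0045,-0.0375,0],"rot":[0,0,0.107],"grip":0.0},{"dp":[0.0045,-0.0375,0],"rot":[0,0,0.107],"grip":0.0},{"dp":[0.0045,-0.0375,0],"rot":[0,0,0.107],"grip":0.0},{"dp":[0.0045,-0.0375,0],"rot":[0,0,0.107],"grip":0.0},{"dp":[0,0,0],"rot":[0,0,0],"grip":0.0},{"dp":[0,0,0],"rot":[0,0,0],"grip":0.0}]'

```text
clock: 22.4
tcp_pos: [0.537, -0.3981, 0.1041]
orientation: [-2.36, -2.062, 0.014]
contact_force: [-0.4, -0.0, -3.4]
grip_width: 0.0084
```

```bash
python3 -c "
from h import *
print(state())"
```

```text
{'t': 22.4, 'tcp': array([ 537. , -398.1,  104.1]), 'jaw': np.float64(82.29), 'down': array([-0.012, -0.   , -1.   ]), 'w': 8.4, 'F': array([-0.4, -0. , -3.4]), 'j': array([ 0.49,  0.6 ,  0.07,  1.67, -0.04,  0.88,  2.02])}
```

send_rows --motion '[{"dp":[0.008,0.0076,0],"rot":[0,-0.012,-0.036],"grip":0.0},{"dp":[0,0,-0.025],"rot":[0,0,0],"grip":0.0},{"dp":[0,0,-0.022],"rot":[0,0,0],"grip":0.0},{"dp":[0,0,0],"rot":[0,0,0],"grip":0.0},{"dp":[0,0,0],"rot":[0,0,0],"grip":0.0}]'

```text
clock: 23.02
tcp_pos: [0.546, -0.3836, 0.0562]
orientation: [-2.397, -2.025, -0.002]
contact_force: [-0.5, -0.2, -3.0]
grip_width: 0.0087
```

```bash
python3 -c "
from h import *
print(state())"
```

```text
{'t': 23.02, 'tcp': array([ 546. , -383.6,   56.2]), 'jaw': np.float64(80.39), 'down': array([-0.001,  0.003, -1.   ]), 'w': 8.7, 'F': array([-0.5, -0.2, -3. ]), 'j': array([ 0.47,  0.66,  0.07,  1.7 , -0.06,  0.79,  1.97])}
```

send_rows --motion '[{"dp":[-0.001,-0.007,0],"rot":[-0.003,-0.001,-0.003],"grip":0.0},{"dp":[0,0,-0.008],"rot":[0,0,0],"grip":0.0},{"dp":[0,0,0],"rot":[0,0,0],"grip":0.0}]'

```text
clock: 23.4
tcp_pos: [0.5458, -0.3916, 0.0498]
orientation: [2.401, 2.022, 0.002]
contact_force: [0.0, -0.2, -2.6]
grip_width: 0.0084
```

```bash
python3 - <<'E'
from h import *
print(state())
t=imaging.grab_frame("side")
cv2.imwrite("pics/s8.png",cv2.resize(t["img"][215:325,260:410],(750,550),interpolation=cv2.INTER_CUBIC)[:,:,::-1])
E
```

```text
{'t': 23.4, 'tcp': array([ 545.8, -391.6,   49.8]), 'jaw': np.float64(80.19), 'down': array([ 0.003, -0.001, -1.   ]), 'w': 8.4, 'F': array([ 0. , -0.2, -2.6]), 'j': array([ 0.48,  0.67,  0.07,  1.7 , -0.06,  0.77,  1.98])}
```

View pics/s8.png

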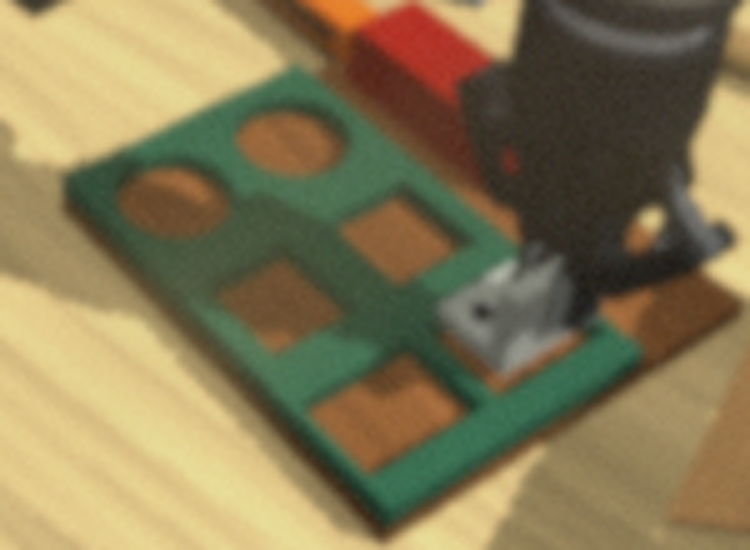

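Angle hovers above the right-hand slot (510,340), lined up.

send_rows --motion '[{"dp":[-0.0007,0.001,-0.006],"rot":[0,0.003,0],"grip":0.0},{"dp":[0,0,-0.005],"rot":[0,0,0],"grip":0.0},{"dp":[0,0,0],"rot":[0,0,0],"grip":0.0}]'

```text
clock: 23.82
tcp_pos: [0.5453, -0.391, 0.0385]
orientation: [2.402, 2.022, -0.002]
contact_force: [0.3, 0.7, -1.6]
grip_width: 0.0086
```

```bash
python3 -c "
from h import *
print(state())"
```

```text
{'t': 23.82, 'tcp': array([ 545.3, -391. ,   38.5]), 'jaw': np.float64(80.18), 'down': array([ 0.   , -0.002, -1.   ]), 'w': 8.6, 'F': array([ 0.3,  0.7, -1.6]), 'j': array([ 0.48,  0.68,  0.07,  1.7 , -0.06,  0.76,  1.98])}
```

send_rows --motion '[{"dp":[0,0,-0.004],"rot":[0,0,0],"grip":0.0},{"dp":[0,0,-0.004],"rot":[0,0,0],"grip":0.0},{"dp":[0,0,0],"rot":[0,0,0],"grip":0.0}]'

```text
clock: 24.2
tcp_pos: [0.5454, -0.3909, 0.0299]
orientation: [2.402, 2.022, -0.002]
contact_force: [-0.6, 0.3, -3.2]
grip_width: 0.0085
```

```bash
python3 -c "
from h import *
print(state())"
```

```text
{'t': 24.2, 'tcp': array([ 545.4, -390.9,   29.9]), 'jaw': np.float64(80.19), 'down': array([ 0.   , -0.002, -1.   ]), 'w': 8.5, 'F': array([-0.6,  0.3, -3.2]), 'j': array([ 0.48,  0.7 ,  0.07,  1.7 , -0.06,  0.74,  1.98])}
```

send_rows --motion '[{"dp":[0,0,0],"rot":[0,0,0],"grip":0.02},{"dp":[0,0,0],"rot":[0,0,0],"grip":0.03},{"dp":[0,0,0],"rot":[0,0,0],"grip":0.03},{"dp":[0,0,0.03],"rot":[0,0,0],"grip":0.03},{"dp":[0,0,0.05],"rot":[0,0,0],"grip":0.06},{"dp":[-0.011,0.043,0.03],"rot":[0,0,0.05],"grip":0.07},{"dp":[-0.011,0.043,0],"rot":[0,0,0.05],"grip":0.07},{"dp":[-0.011,0.043,0],"rot":[0,0,0.05],"grip":0.07},{"dp":[-0.011,0.043,0],"rot":[0,0,0.05],"grip":0.07},{"dp":[-0.011,0.043,0],"rot":[0,0,0.05],"grip":0.07},{"dp":[-0.011,0.043,0],"rot":[0,0,0.05],"grip":0.07},{"dp":[-0.011,0.043,0],"rot":[0,0,0.05],"grip":0.07},{"dp":[-0.011,0.043,0],"rot":[0,0,0.05],"grip":0.07},{"dp":[-0.011,0.043,0],"rot":[0,0,0.05],"grip":0.07},{"dp":[-0.011,0.043,0],"rot":[0,0,0.05],"grip":0.07},{"dp":[0,0,0],"rot":[0,0,0],"grip":0.07},{"dp":[0,0,0],"rot":[0,0,0],"grip":0.07}]'

```text
clock: 26.32
tcp_pos: [0.4355, 0.0487, 0.1513]
orientation: [1.798, 2.552, 0.016]
contact_force: [0.4, -0.9, 0.8]
grip_width: 0.07
```

```bash
cat > pieces.py <<'E'
from h import *
# look again with the top camera: where are blobs now?
t=imaging.grab_frame("top"); np.savez("tt.npz",**t)
hs=cv2.cvtColor(t["img"],cv2.COLOR_RGB2HSV).astype(int)
H,S,V=hs[...,0],hs[...,1],hs[...,2]
n,l,st,ce=cv2.connectedComponentsWithStats(((S<45)&(V>110)&roi(V.shape,200,200,700,410)).astype(np.uint8))
for i in range(1,n):
    if st[i,4]>100: print("bright",np.round(ce[i]*1.5625),st[i,4],"z34",rect(t,l==i,.034),"z46",rect(t,l==i,.046))
n,l,st,ce=cv2.connectedComponentsWithStats(((S<100)&(V<75)&roi(V.shape,400,300,700,410)).astype(np.uint8))
for i in range(1,n):
    if st[i,4]>150: print("dark",np.round(ce[i]*1.5625),st[i,4],"z10",rect(t,l==i,.010))
E
python3 - <<'E'
from h import *
print(state())
import pieces
E
```

```text
{'t': 26.32, 'tcp': array([435.5,  48.7, 151.3]), 'jaw': np.float64(109.67), 'down': array([ 0.022, -0.003, -1.   ]), 'w': 70.0, 'F': array([ 0.4, -0.9,  0.8]), 'j': array([-0.08,  0.19, -0.2 ,  2.18,  0.07,  0.75,  1.59])}
bright [668. 307.] 111 z34 [ 546.4 -399.8   60.1   10.   -10. ] z46 [ 545.3 -395.4   59.4    9.9  -10. ]
bright [264. 316.] 272 z34 [520.4 208.3  42.4  42.2  16.6] z46 [519.6 206.   42.   41.8  16.6]
bright [219. 385.] 382 z34 [415.2 270.5  50.   48.9  47.1] z46 [415.6 267.5  49.5  48.4  47.1]
dark [451. 374.] 356 z10 [440.  -76.6  50.2  47.5 -88.7]
```

send_rows --motion '[{"dp":[0.001,-0.011,0],"rot":[0.003,0.022,-0.019],"grip":0.07},{"dp":[0,0,-0.04],"rot":[0,0,0],"grip":0.07},{"dp":[0,0,-0.04],"rot":[0,0,0],"grip":0.07},{"dp":[0,0,0],"rot":[0,0,0],"grip":0.07},{"dp":[0,0,0],"rot":[0,0,0],"grip":0.07}]'

```text
clock: 27.0
tcp_pos: [0.4403, 0.0298, 0.0712]
orientation: [1.853, 2.536, -0.001]
contact_force: [-1.6, 0.3, 1.3]
grip_width: 0.07
```

```bash
python3 - <<'E'
from h import *
print(state())
k=imaging.grab_frame("wrist")
hsv=cv2.cvtColor(k["img"],cv2.COLOR_RGB2HSV).astype(int);H,S,V=[hsv[...,i] for i in range(3)]
n,l,st,ce=cv2.connectedComponentsWithStats(((S<50)&(V>150)).astype(np.uint8))
for i in range(1,n):
    if st[i,4]>200: print("comp",np.round(ce[i]),st[i,4],"z34",rect(k,l==i,.034))
E
```

```text
{'t': 27.0, 'tcp': array([440.3,  29.8,  71.2]), 'jaw': np.float64(107.68), 'down': array([ 0.001, -0.001, -1.   ]), 'w': 70.0, 'F': array([-1.6,  0.3,  1.3]), 'j': array([-0.07,  0.35, -0.16,  2.22,  0.1 ,  0.58,  1.57])}
comp [441. 125.] 1180 z34 [350.8 116.4  54.8  11.4  16. ]
comp [505. 143.] 325 z34 [347.8 157.7  37.6   4.6  16.3]
comp [269. 215.] 2133 z34 [435.8  37.9  43.3  42.9 -71.6]
comp [427. 374.] 361 z34 [522.7 195.2  25.6  19.4  17.8]
```

send_rows --motion '[{"dp":[-0.0044,0.008,0],"rot":[0,0,0.014],"grip":0.07},{"dp":[0,0,-0.02],"rot":[0,0,0],"grip":0.07},{"dp":[0,0,-0.02],"rot":[0,0,0],"grip":0.07},{"dp":[0,0,0],"rot":[0,0,0],"grip":0.07}]'

```text
clock: 27.55
tcp_pos: [0.4386, 0.0401, 0.0351]
orientation: [1.828, 2.546, 0.01]
contact_force: [0.0, 0.2, -0.3]
grip_width: 0.0701
```

```bash
python3 -c "
from h import *
print(state())"
```

```text
{'t': 27.55, 'tcp': array([438.6,  40.1,  35.1]), 'jaw': np.float64(108.64), 'down': array([ 0.01 ,  0.001, -1.   ]), 'w': 70.1, 'F': array([ 0. ,  0.2, -0.3]), 'j': array([-0.1 ,  0.42, -0.15,  2.25,  0.14,  0.48,  1.53])}
```

send_rows --motion '[{"dp":[-0.0027,-0.0022,0],"rot":[-0.001,0.01,0],"grip":0.07},{"dp":[0,0,-0.012],"rot":[0,0,0],"grip":0.07},{"dp":[0,0,-0.01],"rot":[0,0,0],"grip":0.07},{"dp":[0,0,0],"rot":[0,0,0],"grip":0.06},{"dp":[0,0,0],"rot":[0,0,0],"grip":0.03},{"dp":[0,0,0],"rot":[0,0,0],"grip":0.03},{"dp":[0,0,0],"rot":[0,0,0],"grip":0.03},{"dp":[0,0,0],"rot":[0,0,0],"grip":0.03}]'

```text
clock: 28.55
tcp_pos: [0.437, 0.0383, 0.0145]
orientation: [1.831, 2.551, 0.002]
contact_force: [-0.9, 0.1, -2.6]
grip_width: 0.042
```

```bash
python3 -c "
from h import *
print(state())"
```

```text
{'t': 28.55, 'tcp': array([437. ,  38.3,  14.5]), 'jaw': np.float64(108.66), 'down': array([ 0.002,  0.   , -1.   ]), 'w': 42.0, 'F': array([-0.9,  0.1, -2.6]), 'j': array([-0.11,  0.46, -0.14,  2.25,  0.15,  0.43,  1.52])}
```

send_rows --motion '[{"dp":[0,0,0.03],"rot":[0,0,0],"grip":0.03},{"dp":[0,0,0.05],"rot":[0,0,0],"grip":0.03},{"dp":[0.0057,-0.037,0.01],"rot":[0,0,-0.055],"grip":0.03},{"dp":[0.0057,-0.037,0],"rot":[0,0,-0.055],"grip":0.03},{"dp":[0.0057,-0.037,0],"rot":[0,0,-0.055],"grip":0.03},{"dp":[0.0057,-0.037,0],"rot":[0,0,-0.055],"grip":0.03},{"dp":[0.0057,-0.037,0],"rot":[0,0,-0.055],"grip":0.03},{"dp":[0.0057,-0.037,0],"rot":[0,0,-0.055],"grip":0.03},{"dp":[0.0057,-0.037,0],"rot":[0,0,-0.055],"grip":0.03},{"dp":[0.0057,-0.037,0],"rot":[0,0,-0.055],"grip":0.03},{"dp":[0.0057,-0.033,0],"rot":[0,0,-0.055],"grip":0.03},{"dp":[0,0,0],"rot":[0,0,0],"grip":0.03},{"dp":[0,0,-0.03],"rot":[0,0,0],"grip":0.03},{"dp":[0,0,0],"rot":[0,0,0],"grip":0.03}]'

```text
clock: 30.3
tcp_pos: [0.4851, -0.2993, 0.0744]
orientation: [-2.411, -2.01, 0.0]
contact_force: [-0.1, 0.4, -2.3]
grip_width: 0.042
```

```bash
python3 -c "
from h import *
print(state())"
```

```text
{'t': 30.3, 'tcp': array([ 485.1, -299.3,   74.4]), 'jaw': np.float64(79.62), 'down': array([-0.002,  0.002, -1.   ]), 'w': 42.0, 'F': array([-0.1,  0.4, -2.3]), 'j': array([ 0.41,  0.5 ,  0.04,  1.94, -0.03,  0.71,  1.86])}
```

send_rows --motion '[{"dp":[0.003,0.007,-0.01],"rot":[-0.002,-0.002,0.01],"grip":0.03},{"dp":[0,0,-0.012],"rot":[0,0,0],"grip":0.03},{"dp":[0,0,-0.008],"rot":[0,0,0],"grip":0.03},{"dp":[0,0,0],"rot":[0,0,0],"grip":0.03},{"dp":[0,0,0],"rot":[0,0,0],"grip":0.03}]'

```text
clock: 30.92
tcp_pos: [0.4897, -0.2903, 0.0444]
orientation: [2.398, 2.027, 0.003]
contact_force: [-0.4, 0.1, -2.1]
grip_width: 0.0421
```

```bash
python3 -c "
from h import *
print(state())"
```

```text
{'t': 30.93, 'tcp': array([ 489.7, -290.3,   44.4]), 'jaw': np.float64(80.41), 'down': array([ 0.002, -0.   , -1.   ]), 'w': 42.1, 'F': array([-0.4,  0.1, -2.1]), 'j': array([ 0.4 ,  0.55,  0.03,  1.95, -0.03,  0.64,  1.85])}
```

send_rows --motion '[{"dp":[-0.0015,-0.002,0],"rot":[0,0.002,-0.003],"grip":0.03},{"dp":[0,0,-0.005],"rot":[0,0,0],"grip":0.03},{"dp":[0,0,-0.004],"rot":[0,0,0],"grip":0.03},{"dp":[0,0,0],"rot":[0,0,0],"grip":0.03}]'

```text
clock: 31.42
tcp_pos: [0.4884, -0.2931, 0.0354]
orientation: [2.402, 2.022, 0.001]
contact_force: [0.5, 1.3, -1.4]
grip_width: 0.0422
```

```bash
python3 -c "
from h import *
print(state())"
```

```text
{'t': 31.43, 'tcp': array([ 488.4, -293.1,   35.4]), 'jaw': np.float64(80.18), 'down': array([ 0.001, -0.001, -1.   ]), 'w': 42.2, 'F': array([ 0.5,  1.3, -1.4]), 'j': array([ 0.41,  0.56,  0.03,  1.96, -0.03,  0.62,  1.86])}
```

send_rows --motion '[{"dp":[0,0.0005,-0.004],"rot":[0,0,0],"grip":0.03},{"dp":[0,0,-0.004],"rot":[0,0,0],"grip":0.03},{"dp":[0,0,0],"rot":[0,0,0],"grip":0.03}]'

```text
clock: 31.8
tcp_pos: [0.4884, -0.2925, 0.0268]
orientation: [2.402, 2.023, 0.001]
contact_force: [0.1, 0.7, -2.0]
grip_width: 0.0421
```

```bash
python3 -c "
from h import *
print(state())"
```

```text
{'t': 31.8, 'tcp': array([ 488.4, -292.5,   26.8]), 'jaw': np.float64(80.19), 'down': array([ 0.001, -0.001, -1.   ]), 'w': 42.1, 'F': array([ 0.1,  0.7, -2. ]), 'j': array([ 0.41,  0.58,  0.03,  1.96, -0.03,  0.61,  1.86])}
```

send_rows --motion '[{"dp":[0,0,0],"rot":[0,0,0],"grip":0.05},{"dp":[0,0,0],"rot":[0,0,0],"grip":0.055},{"dp":[0,0,0],"rot":[0,0,0],"grip":0.055},{"dp":[0,0,0.03],"rot":[0,0,0],"grip":0.055},{"dp":[0,0,0.05],"rot":[0,0,0],"grip":0.06},{"dp":[0.003,0.045,0.03],"rot":[0,0,0.041],"grip":0.07},{"dp":[0.003,0.045,0],"rot":[0,0,0.041],"grip":0.07},{"dp":[0.003,0.045,0],"rot":[0,0,0.041],"grip":0.07},{"dp":[0.003,0.045,0],"rot":[0,0,0.041],"grip":0.07},{"dp":[0.003,0.045,0],"rot":[0,0,0.041],"grip":0.07},{"dp":[0.003,0.045,0],"rot":[0,0,0.041],"grip":0.07},{"dp":[0.003,0.045,0],"rot":[0,0,0.041],"grip":0.07},{"dp":[0.003,0.045,0],"rot":[0,0,0.041],"grip":0.07},{"dp":[0.003,0.045,0],"rot":[0,0,0.041],"grip":0.07},{"dp":[0.003,0.045,0],"rot":[0,0,0.041],"grip":0.07},{"dp":[0.003,0.045,0],"rot":[0,0,0.041],"grip":0.07},{"dp":[0,0,-0.03],"rot":[0,0,0],"grip":0.07},{"dp":[0,0,-0.03],"rot":[0,0,0],"grip":0.07},{"dp":[0,0,0],"rot":[0,0,0],"grip":0.07}]'

```text
clock: 34.17
tcp_pos: [0.5237, 0.2187, 0.0858]
orientation: [1.867, 2.512, 0.022]
contact_force: [0.5, -1.0, 0.6]
grip_width: 0.0701
```

```bash
cat > wl.py <<'E'
from h import *
print(state())
k=imaging.grab_frame("wrist"); np.savez("wk.npz",**k)
hsv=cv2.cvtColor(k["img"],cv2.COLOR_RGB2HSV).astype(int);H,S,V=[hsv[...,i] for i in range(3)]
n,l,st,ce=cv2.connectedComponentsWithStats(((S<50)&(V>150)).astype(np.uint8))
for i in range(1,n):
    if st[i,4]>200: print("comp",np.round(ce[i]),st[i,4],"z34",rect(k,l==i,.034))
E
python3 wl.py
```

```text
{'t': 34.17, 'tcp': array([523.7, 218.7,  85.8]), 'jaw': np.float64(106.75), 'down': array([ 0.018,  0.004, -1.   ]), 'w': 70.1, 'F': array([ 0.5, -1. ,  0.6]), 'j': array([-0.35,  0.48, -0.2 ,  1.94,  0.15,  0.72,  1.22])}
comp [407.  59.] 9065 z34 [407.7 276.9  62.9  62.7  -0.5]
comp [245. 196.] 2875 z34 [519.9 207.3  42.8  42.8  16.4]
```

send_rows --motion '[{"dp":[-0.0036,-0.0113,0],"rot":[-0.004,0.018,-0.006],"grip":0.07},{"dp":[0,0,-0.02],"rot":[0,0,0],"grip":0.07},{"dp":[0,0,-0.02],"rot":[0,0,0],"grip":0.07},{"dp":[0,0,0],"rot":[0,0,0],"grip":0.07}]'

```text
clock: 34.72
tcp_pos: [0.5248, 0.2044, 0.052]
orientation: [1.886, 2.506, 0.01]
contact_force: [-0.2, 0.8, 0.3]
grip_width: 0.0698
```

```bash
python3 -c "
from h import *
print(state())"
```

```text
{'t': 34.73, 'tcp': array([524.8, 204.4,  52. ]), 'jaw': np.float64(106.07), 'down': array([ 0.008,  0.002, -1.   ]), 'w': 69.8, 'F': array([-0.2,  0.8,  0.3]), 'j': array([-0.34,  0.53, -0.19,  1.96,  0.16,  0.66,  1.23])}
```

send_rows --motion '[{"dp":[-0.0047,0.0029,0],"rot":[-0.002,0.008,0.005],"grip":0.07},{"dp":[0,0,-0.02],"rot":[0,0,0],"grip":0.07},{"dp":[-0.001,0,-0.018],"rot":[0,0,0],"grip":0.07},{"dp":[0,0,0],"rot":[0,0,0],"grip":0.07}]'

```text
clock: 35.22
tcp_pos: [0.5201, 0.2072, 0.0141]
orientation: [1.883, 2.513, 0.003]
contact_force: [0.6, -0.0, 0.7]
grip_width: 0.0703
```

```bash
python3 -c "
from h import *
print(state())"
```

```text
{'t': 35.23, 'tcp': array([520.1, 207.2,  14.1]), 'jaw': np.float64(106.3), 'down': array([ 0.002,  0.001, -1.   ]), 'w': 70.3, 'F': array([ 0.6, -0. ,  0.7]), 'j': array([-0.35,  0.59, -0.18,  1.97,  0.18,  0.59,  1.21])}
```

send_rows --motion '[{"dp":[0,0,0],"rot":[0,0,0],"grip":0.06},{"dp":[0,0,0],"rot":[0,0,0],"grip":0.03},{"dp":[0,0,0],"rot":[0,0,0],"grip":0.03},{"dp":[0,0,0],"rot":[0,0,0],"grip":0.03},{"dp":[0,0,0],"rot":[0,0,0],"grip":0.03},{"dp":[0,0,0.03],"rot":[0,0,0],"grip":0.03},{"dp":[0,0,0.03],"rot":[0,0,0],"grip":0.03}]'

```text
clock: 36.1
tcp_pos: [0.5178, 0.2063, 0.073]
orientation: [-1.882, -2.513, 0.005]
contact_force: [0.3, 0.4, -3.0]
grip_width: 0.042
```

send_rows --motion '[{"dp":[0,0,0.03],"rot":[0,0,0],"grip":0.03},{"dp":[0.0036,-0.046,0],"rot":[0,0,-0.041],"grip":0.03},{"dp":[0.0036,-0.046,0],"rot":[0,0,-0.041],"grip":0.03},{"dp":[0.0036,-0.046,0],"rot":[0,0,-0.041],"grip":0.03},{"dp":[0.0036,-0.046,0],"rot":[0,0,-0.041],"grip":0.03},{"dp":[0.0036,-0.046,0],"rot":[0,0,-0.041],"grip":0.03},{"dp":[0.0036,-0.046,0],"rot":[0,0,-0.041],"grip":0.03},{"dp":[0.0036,-0.046,0],"rot":[0,0,-0.041],"grip":0.03},{"dp":[0.0036,-0.046,0],"rot":[0,0,-0.041],"grip":0.03},{"dp":[0.0036,-0.046,0],"rot":[0,0,-0.041],"grip":0.03},{"dp":[0.0036,-0.046,0],"rot":[0,0,-0.041],"grip":0.03},{"dp":[0.0036,-0.044,0],"rot":[0,0,-0.041],"grip":0.03},{"dp":[0,0,0],"rot":[0,0,0],"grip":0.03},{"dp":[0,0,0],"rot":[0,0,0],"grip":0.03}]'

```text
clock: 37.85
tcp_pos: [0.5542, -0.3115, 0.1042]
orientation: [-2.407, -2.015, -0.001]
contact_force: [-0.3, 1.4, -3.6]
grip_width: 0.0421
```

```bash
python3 -c "
from h import *
print(state())"
```

```text
{'t': 37.85, 'tcp': array([ 554.2, -311.5,  104.2]), 'jaw': np.float64(79.85), 'down': array([-0.001,  0.002, -1.   ]), 'w': 42.1, 'F': array([-0.3,  1.4, -3.6]), 'j': array([ 0.42,  0.55, -0.  ,  1.76, -0.  ,  0.84,  1.81])}
```

send_rows --motion '[{"dp":[0.0055,0.006,-0.01],"rot":[-0.002,-0.001,0.006],"grip":0.03},{"dp":[0,0,-0.02],"rot":[0,0,0],"grip":0.03},{"dp":[0,0,-0.02],"rot":[0,0,0],"grip":0.03},{"dp":[0,0,0],"rot":[0,0,0],"grip":0.03},{"dp":[0,0,0],"rot":[0,0,0],"grip":0.03}]'

```text
clock: 38.48
tcp_pos: [0.5601, -0.2987, 0.049]
orientation: [-2.391, -2.031, -0.0]
contact_force: [-0.4, -0.2, -2.1]
grip_width: 0.0426
```

```bash
python3 -c "
from h import *
print(state())"
```

```text
{'t': 38.48, 'tcp': array([ 560.1, -298.7,   49. ]), 'jaw': np.float64(80.68), 'down': array([-0.003,  0.004, -1.   ]), 'w': 42.6, 'F': array([-0.4, -0.2, -2.1]), 'j': array([ 0.4 ,  0.62, -0.01,  1.78,  0.  ,  0.74,  1.8 ])}
```

send_rows --motion '[{"dp":[0,-0.0061,-0.004],"rot":[-0.004,-0.003,-0.008],"grip":0.03},{"dp":[0,0,0],"rot":[0,0,0],"grip":0.03},{"dp":[0,0,0],"rot":[0,0,0],"grip":0.03}]'

```text
clock: 38.85
tcp_pos: [0.5608, -0.3057, 0.0459]
orientation: [2.401, 2.021, 0.001]
contact_force: [0.1, 0.1, -3.6]
grip_width: 0.0418
```

```bash
python3 -c "
from h import *
print(state())"
```

```text
{'t': 38.85, 'tcp': array([ 560.8, -305.7,   45.9]), 'jaw': np.float64(80.18), 'down': array([ 0.002, -0.002, -1.   ]), 'w': 41.8, 'F': array([ 0.1,  0.1, -3.6]), 'j': array([ 0.4 ,  0.63, -0.  ,  1.78,  0.  ,  0.73,  1.8 ])}
```

send_rows --motion '[{"dp":[-0.0007,0.001,-0.005],"rot":[0.002,0.002,0],"grip":0.03},{"dp":[0,0,-0.005],"rot":[0,0,0],"grip":0.03},{"dp":[0,0,0],"rot":[0,0,0],"grip":0.03}]'

```text
clock: 39.22
tcp_pos: [0.5602, -0.3048, 0.0356]
orientation: [2.403, 2.023, 0.001]
contact_force: [0.3, -0.3, -1.9]
grip_width: 0.0424
```

```bash
python3 -c "
from h import *
print(state())"
```

```text
{'t': 39.23, 'tcp': array([ 560.2, -304.8,   35.6]), 'jaw': np.float64(80.17), 'down': array([ 0.001,  0.   , -1.   ]), 'w': 42.4, 'F': array([ 0.3, -0.3, -1.9]), 'j': array([ 0.4 ,  0.64, -0.01,  1.78,  0.  ,  0.71,  1.8 ])}
```

send_rows --motion '[{"dp":[0,0,-0.005],"rot":[0,0,0],"grip":0.03},{"dp":[0,0,-0.004],"rot":[0,0,0],"grip":0.03},{"dp":[0,0,0],"rot":[0,0,0],"grip":0.03}]'

```text
clock: 39.6
tcp_pos: [0.5604, -0.3048, 0.0265]
orientation: [2.403, 2.023, 0.001]
contact_force: [-1.8, -0.0, 2.6]
grip_width: 0.0422
```

send_rows --motion '[{"dp":[0,0,0],"rot":[0,0,0],"grip":0.05},{"dp":[0,0,0],"rot":[0,0,0],"grip":0.055},{"dp":[0,0,0],"rot":[0,0,0],"grip":0.055},{"dp":[0,0,0.03],"rot":[0,0,0],"grip":0.055},{"dp":[0,0,0.05],"rot":[0,0,0],"grip":0.06},{"dp":[-0.024,0.045,0.03],"rot":[0,0,0],"grip":0.06},{"dp":[-0.024,0.045,0],"rot":[0,0,0],"grip":0.06},{"dp":[-0.024,0.045,0],"rot":[0,0,0],"grip":0.06},{"dp":[-0.024,0.045,0],"rot":[0,0,0],"grip":0.06},{"dp":[-0.023,0.045,0],"rot":[0,0,0],"grip":0.06},{"dp":[0,0,0],"rot":[0,0,0],"grip":0.06},{"dp":[0,0,0],"rot":[0,0,0],"grip":0.06}]'

```text
clock: 41.1
tcp_pos: [0.4403, -0.0754, 0.142]
orientation: [2.397, 2.017, 0.011]
contact_force: [-0.2, -1.1, -0.5]
grip_width: 0.0603
```

```bash
python3 - <<'E'
import wl
from h import *
k=dict(np.load("wk.npz")); cv2.imwrite("pics/w9.png",cv2.resize(k["img"],(640,480))[:,:,::-1])
E
```

```text
{'t': 41.1, 'tcp': array([440.3, -75.4, 142. ]), 'jaw': np.float64(80.15), 'down': array([ 0.011, -0.002, -1.   ]), 'w': 60.3, 'F': array([-0.2, -1.1, -0.5]), 'j': array([ 0.1 ,  0.22, -0.08,  2.17,  0.03,  0.74,  1.4 ])}
comp [ 39. 273.] 1539 z34 [ 493.  -304.9   44.8   43.7   80.2]
```

View pics/w9.png

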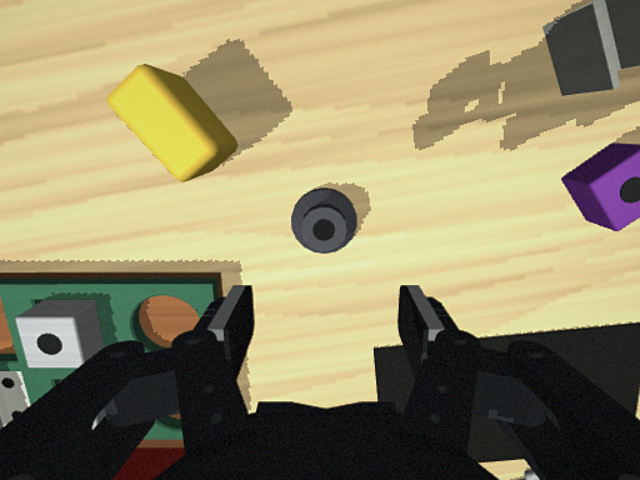

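Washer seen at (324,220), boss hole at (324,229), with block and angle in the tray at left.

```bash
python3 - <<'E'
from h import *
k=dict(np.load("wk.npz")); V=k["img"].max(2).astype(int)
y,x=np.mgrid[:384,:512]; near=np.hypot(x-259,y-183)<11
m=near&(V<np.percentile(V[near],25)); print(np.argwhere(m)[:,::-1].mean(0), np.percentile(V[near],[5,25,50,75]))
print("hole z30",np.round(w(k,[np.argwhere(m)[:,::-1].mean(0)],.030)*1000,1))
whole=(V<105)&(np.hypot(x-259,y-177)<30); print("base z4",rect(k,whole,.005))
E
```

```text
[258.375      183.91666667] [29. 34. 40. 90.]
hole z30 [[440.4 -78.1  30. ]]
base z4 [440.2 -78.1  51.8  51.7 -54.7]
```

send_rows --motion '[{"dp":[0,-0.0027,-0.03],"rot":[0.002,0.011,0],"grip":0.06},{"dp":[0,0,-0.03],"rot":[0,0,0],"grip":0.06},{"dp":[0,0,-0.03],"rot":[0,0,0],"grip":0.06},{"dp":[0,0,0],"rot":[0,0,0],"grip":0.06},{"dp":[0,0,0],"rot":[0,0,0],"grip":0.06}]'

```text
clock: 41.78
tcp_pos: [0.445, -0.0844, 0.0508]
orientation: [2.411, 2.007, 0.004]
contact_force: [-0.7, 0.5, 0.2]
grip_width: 0.0601
```

```bash
python3 -c "
from h import *
print(state())"
```

```text
{'t': 41.77, 'tcp': array([445. , -84.4,  50.8]), 'jaw': np.float64(79.56), 'down': array([ 0.005, -0.002, -1.   ]), 'w': 60.1, 'F': array([-0.7,  0.5,  0.2]), 'j': array([ 0.1 ,  0.4 , -0.06,  2.21,  0.05,  0.52,  1.39])}
```

send_rows --motion '[{"dp":[-0.0047,0.0063,0],"rot":[0.002,0.005,0],"grip":0.06},{"dp":[0,0,-0.015],"rot":[0,0,0],"grip":0.06},{"dp":[0,0,0],"rot":[0,0,0],"grip":0.06}]'

```text
clock: 42.15
tcp_pos: [0.4417, -0.0781, 0.0371]
orientation: [2.413, 2.008, 0.004]
contact_force: [0.3, 0.1, 0.4]
grip_width: 0.06
```

```bash
python3 -c "
from h import *
print(state())"
```

```text
{'t': 42.15, 'tcp': array([441.7, -78.1,  37.1]), 'jaw': np.float64(79.52), 'down': array([ 0.004, -0.   , -1.   ]), 'w': 60.0, 'F': array([0.3, 0.1, 0.4]), 'j': array([ 0.09,  0.42, -0.06,  2.23,  0.06,  0.49,  1.37])}
```

send_rows --motion '[{"dp":[-0.002,0,-0.01],"rot":[0,0.004,0],"grip":0.06},{"dp":[-0.001,0,-0.01],"rot":[0,0,0],"grip":0.06},{"dp":[0,0,0],"rot":[0,0,0],"grip":0.05},{"dp":[0,0,0],"rot":[0,0,0],"grip":0.02},{"dp":[0,0,0],"rot":[0,0,0],"grip":0.02},{"dp":[0,0,0],"rot":[0,0,0],"grip":0.02},{"dp":[0,0,0],"rot":[0,0,0],"grip":0.02}]'

```text
clock: 43.02
tcp_pos: [0.4384, -0.0779, 0.0162]
orientation: [-2.415, -2.009, 0.001]
contact_force: [0.8, 0.2, -2.7]
grip_width: 0.0305
```

```bash
python3 -c "
from h import *
print(state())"
```

```text
{'t': 43.02, 'tcp': array([438.4, -77.9,  16.2]), 'jaw': np.float64(79.53), 'down': array([-0.001, -0.   , -1.   ]), 'w': 30.5, 'F': array([ 0.8,  0.2, -2.7]), 'j': array([ 0.09,  0.46, -0.06,  2.24,  0.06,  0.44,  1.36])}
```

send_rows --motion '[{"dp":[0,0,0.03],"rot":[0,0,0],"grip":0.02},{"dp":[0,0,0.03],"rot":[0,0,0],"grip":0.02},{"dp":[0.015,-0.034,0],"rot":[0,0,0],"grip":0.02},{"dp":[0.015,-0.034,0],"rot":[0,0,0],"grip":0.02},{"dp":[0.015,-0.034,0],"rot":[0,0,0],"grip":0.02},{"dp":[0.015,-0.034,0],"rot":[0,0,0],"grip":0.02},{"dp":[0,0,0],"rot":[0,0,0],"grip":0.02},{"dp":[0,0,-0.02],"rot":[0,0,0],"grip":0.02},{"dp":[0,0,0],"rot":[0,0,0],"grip":0.02}]'

```text
clock: 44.15
tcp_pos: [0.497, -0.2164, 0.0561]
orientation: [-2.409, -2.01, 0.005]
contact_force: [-0.3, 0.8, -3.2]
grip_width: 0.0306
```

```bash
python3 -c "
from h import *
print(state())"
```

```text
{'t': 44.15, 'tcp': array([ 497. , -216.4,   56.1]), 'jaw': np.float64(79.7), 'down': array([-0.005,  0.001, -1.   ]), 'w': 30.6, 'F': array([-0.3,  0.8, -3.2]), 'j': array([ 0.33,  0.5 , -0.04,  2.  ,  0.03,  0.65,  1.66])}
```

send_rows --motion '[{"dp":[0.0014,0.0013,-0.006],"rot":[-0.001,-0.005,0],"grip":0.02},{"dp":[0,0,-0.006],"rot":[0,0,0],"grip":0.02},{"dp":[0,0,0],"rot":[0,0,0],"grip":0.02}]'

```text
clock: 44.52
tcp_pos: [0.4987, -0.2135, 0.0443]
orientation: [2.41, 2.015, 0.001]
contact_force: [-0.1, 0.2, -3.1]
grip_width: 0.0303
```

```bash
python3 -c "
from h import *
print(state())"
```

```text
{'t': 44.52, 'tcp': array([ 498.7, -213.5,   44.3]), 'jaw': np.float64(79.81), 'down': array([ 0.001,  0.   , -1.   ]), 'w': 30.3, 'F': array([-0.1,  0.2, -3.1]), 'j': array([ 0.32,  0.52, -0.04,  2.01,  0.03,  0.61,  1.65])}
```

send_rows --motion '[{"dp":[-0.0003,-0.0014,-0.002],"rot":[0,0,0],"grip":0.02},{"dp":[0,0,-0.004],"rot":[0,0,0],"grip":0.02},{"dp":[0,0,-0.003],"rot":[0,0,0],"grip":0.02},{"dp":[0,0,0],"rot":[0,0,0],"grip":0.02}]'

```text
clock: 45.02
tcp_pos: [0.4987, -0.2151, 0.0352]
orientation: [2.409, 2.015, 0.002]
contact_force: [0.5, -0.9, -2.1]
grip_width: 0.0302
```

```bash
python3 -c "
from h import *
print(state())"
```

```text
{'t': 45.02, 'tcp': array([ 498.7, -215.1,   35.2]), 'jaw': np.float64(79.81), 'down': array([ 0.001,  0.   , -1.   ]), 'w': 30.2, 'F': array([ 0.5, -0.9, -2.1]), 'j': array([ 0.32,  0.53, -0.04,  2.01,  0.03,  0.59,  1.65])}
```

send_rows --motion '[{"dp":[0,0,-0.004],"rot":[0,0,0],"grip":0.02},{"dp":[0,0,-0.0025],"rot":[0,0,0],"grip":0.02},{"dp":[0,0,0],"rot":[0,0,0],"grip":0.02}]'

```text
clock: 45.4
tcp_pos: [0.4989, -0.2152, 0.0282]
orientation: [2.409, 2.015, 0.002]
contact_force: [-0.2, 0.6, -3.0]
grip_width: 0.0306
```

send_rows --motion '[{"dp":[0,0,0],"rot":[0,0,0],"grip":0.04},{"dp":[0,0,0],"rot":[0,0,0],"grip":0.045},{"dp":[0,0,0],"rot":[0,0,0],"grip":0.045},{"dp":[0,0,0.03],"rot":[0,0,0],"grip":0.045},{"dp":[0,0,0.05],"rot":[0,0,0],"grip":0.06},{"dp":[0,0.05,0.05],"rot":[0,0,-0.18],"grip":0.06},{"dp":[0.01,0.04,0.05],"rot":[0,0,-0.18],"grip":0.06},{"dp":[0.01,0.03,0.03],"rot":[0,0,-0.18],"grip":0.06},{"dp":[0.01,0.02,0],"rot":[0,0,-0.18],"grip":0.06},{"dp":[0.01,0,0],"rot":[0,0,-0.18],"grip":0.06},{"dp":[0.01,0,0],"rot":[0,0,-0.18],"grip":0.06},{"dp":[0.01,0,0],"rot":[0,0,-0.18],"grip":0.06},{"dp":[0,0,0],"rot":[0,0,-0.18],"grip":0.06},{"dp":[0,0,0],"rot":[0,0,-0.12],"grip":0.06},{"dp":[0,0,0],"rot":[0,0,0],"grip":0.06},{"dp":[0,0,0],"rot":[0,0,0],"grip":0.06}]'

```text
clock: 47.4
tcp_pos: [0.5607, -0.0769, 0.2416]
orientation: [3.12, -0.332, 0.017]
contact_force: [0.4, 0.9, -0.1]
grip_width: 0.0602
```

```bash
python3 - <<'E'
from h import *
print(state())
k=imaging.grab_frame("wrist"); np.savez("wf.npz",**k)
cv2.imwrite("pics/wf.png",cv2.resize(k["img"],(800,600))[:,:,::-1])
hsv=cv2.cvtColor(k["img"],cv2.COLOR_RGB2HSV).astype(int);H,S,V=[hsv[...,i] for i in range(3)]
c=np.array([524.,-295.5]); a=np.radians(-9.8); Rk=np.array([[np.cos(a),-np.sin(a)],[np.sin(a),np.cos(a)]])
n,l,st,ce=cv2.connectedComponentsWithStats(((S<50)&(V>150)).astype(np.uint8))
for i in range(1,n):
    if st[i,4]>150:
        for z in (.046,.058,.020):
            r=rect(k,l==i,z); print(np.round(ce[i]*1.5625),"z",z,r,"kit",np.round((r[:2]-c)@Rk,1))
E
```

```text
{'t': 47.4, 'tcp': array([560.7, -76.9, 241.6]), 'jaw': np.float64(-12.14), 'down': array([ 0.011, -0.005, -1.   ]), 'w': 60.2, 'F': array([ 0.4,  0.9, -0.1]), 'j': array([-0.13,  0.28,  0.18,  1.83, -0.05,  1.03, -0.13])}
[629.  93.] z 0.046 [739.6  -1.3 129.9  27.1 -86. ] kit [162.4 326.6]
[629.  93.] z 0.058 [733.7  -1.5 125.3  26.2 -86. ] kit [156.6 325.4]
[629.  93.] z 0.02 [ 7.524e+02 -7.000e-01  1.399e+02  2.920e+01 -8.600e+01] kit [174.9 329.4]
[60. 40.] z 0.046 [361.3 113.2  71.9  29.5   3.1] kit [-229.9  375. ]
[60. 40.] z 0.058 [368.9 108.9  69.4  28.5   3.1] kit [-221.7  372.1]
[60. 40.] z 0.02 [345.1 122.5  77.4  31.8   3.1] kit [-247.4  381.5]
[318. 277.] z 0.046 [493.  -79.   75.1   5.   88.4] kit [-67.4 208.1]
[318. 277.] z 0.058 [495.9 -76.5  72.4   4.8  88.4] kit [-65. 211.]
[318. 277.] z 0.02 [486.9 -84.4  80.9   5.4  88.4] kit [-72.5 201.7]
[696. 340.] z 0.046 [ 776.5 -193.2   82.4   23.2    7.5] kit [231.4 143.8]
[696. 340.] z 0.058 [ 769.3 -186.6   79.4   22.4    7.5] kit [223.2 149.1]
[696. 340.] z 0.02 [ 792.1 -207.4   88.7   25.     7.5] kit [249.2 132.4]
[459. 491.] z 0.046 [ 562.9 -294.2   42.8   20.    -8.1] kit [38.1  7.9]
[459. 491.] z 0.058 [ 563.3 -284.1   41.3   19.3   -8.1] kit [36.8 17.9]
[459. 491.] z 0.02 [ 562.1 -316.2   46.1   21.5   -8.1] kit [ 41.1 -13.9]
[377. 495.] z 0.046 [ 489.  -282.6   42.6   23.2  -12.4] kit [-36.7   6.8]
[377. 495.] z 0.058 [ 492.  -272.9   41.1   22.4  -12.4] kit [-35.4  16.8]
[377. 495.] z 0.02 [ 482.5 -303.7   45.9   25.   -12.4] kit [-39.5 -15.1]
```

View pics/wf.png

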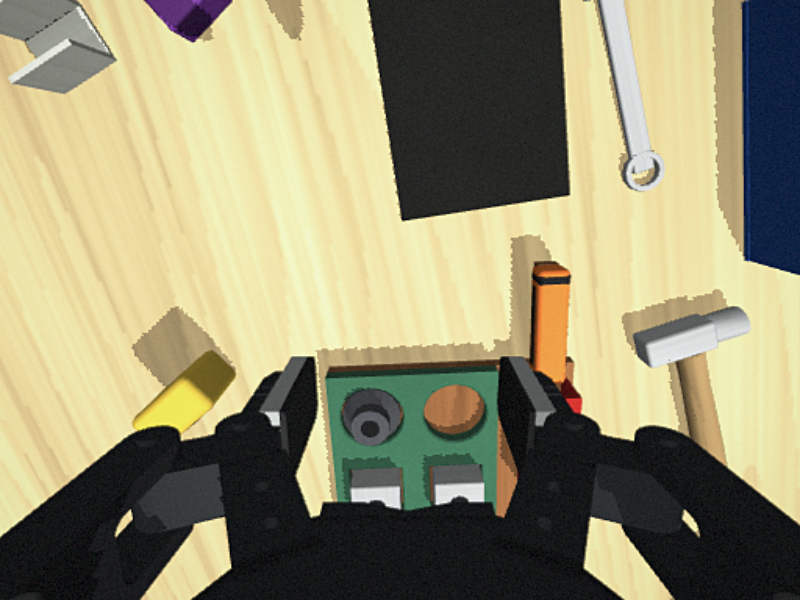

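Washer sits in the round pocket (371,413). Both blocks are in the square pockets and the driver is in the guard. I move off for a clear final view.

send_rows --motion '[{"dp":[-0.01,0.05,0.02],"rot":[0,0,0],"grip":0.06},{"dp":[-0.01,0.05,0.02],"rot":[0,0,0],"grip":0.06},{"dp":[-0.01,0.05,0.02],"rot":[0,0,0],"grip":0.06},{"dp":[-0.01,0.05,0],"rot":[0,0,0],"grip":0.06},{"dp":[0,0.05,0],"rot":[0,0,0],"grip":0.06},{"dp":[0,0.05,0],"rot":[0,0,0],"grip":0.06},{"dp":[0,0.05,0],"rot":[0,0,0],"grip":0.06},{"dp":[0,0.05,0],"rot":[0,0,0],"grip":0.06},{"dp":[0,0,0],"rot":[0,0,0],"grip":0.06},{"dp":[0,0,0],"rot":[0,0,0],"grip":0.06}]'

```text
clock: 48.7
tcp_pos: [0.517, 0.3328, 0.3047]
orientation: [3.123, -0.318, 0.021]
contact_force: [0.5, -0.4, -0.2]
grip_width: 0.0597
```

```bash
python3 - <<'E'
from h import *
print(state())
t=imaging.grab_frame("top"); s=imaging.grab_frame("side"); np.savez("tf.npz",**t)
hsv=cv2.cvtColor(t["img"],cv2.COLOR_RGB2HSV).astype(int);H,S,V=[hsv[...,i] for i in range(3)]
c=np.array([524.,-295.5]); a=np.radians(-9.8); Rk=np.array([[np.cos(a),-np.sin(a)],[np.sin(a),np.cos(a)]])
g=roi(V.shape,505,250,690,395)
def rep(nm,mask,z):
    n,l,st,ce=cv2.connectedComponentsWithStats(mask.astype(np.uint8))
    for i in range(1,n):
        if st[i,4]>60: r=rect(t,l==i,z); print(nm,np.round(ce[i]*1.5625),st[i,4],r,"kit",np.round((r[:2]-c)@Rk,1))
rep("block z46",(S<50)&(V>105)&g,.046); rep("angle z58",(S<50)&(V>105)&roi(V.shape,630,280,690,360),.058); rep("washer z21",(V<75)&(S<100)&roi(V.shape,515,310,575,365),.021)
m=(H>3)&(H<20)&(S>150)&(V>90)&roi(V.shape,460,195,556,260); rep("handle z36",m,.036)
rep("red z49",((H<4)|(H>175))&(S>170)&(V>110)&roi(V.shape,535,210,630,265),.049)
b=cv2.resize(t["img"][125:255,290:450],(800,650),interpolation=cv2.INTER_CUBIC); d=cv2.resize(s["img"][195:325,250:410],(800,650),interpolation=cv2.INTER_CUBIC)
cv2.imwrite("pics/fin.png",cv2.resize(np.vstack([b[:,:,::-1],d[:,:,::-1]]).astype(np.uint8) if 0 else np.hstack([b,d])[:,:,::-1],(800,325)))
E
```

```text
{'t': 48.7, 'tcp': array([517. , 332.8, 304.7]), 'jaw': np.float64(-11.61), 'down': array([ 0.013, -0.004, -1.   ]), 'w': 59.7, 'F': array([ 0.5, -0.4, -0.2]), 'j': array([-0.65,  0.32, -0.03,  1.62,  0.02,  1.2 , -0.9 ])}
block z46 [607. 296.] 257 [ 561.1 -305.1   41.2   41.1   80.3] kit [38.2 -3.1]
block z46 [642. 298.] 64 [ 550.9 -352.1   59.1   20.1  -30.9] kit [ 36.1 -51.2]
block z46 [668. 308.] 107 [ 545.3 -395.6   59.4    9.5  -10. ] kit [ 38. -95.]
block z46 [599. 345.] 266 [ 488.2 -292.8   41.7   41.4  -10.9] kit [-35.7  -3.4]
angle z58 [642. 298.] 64 [ 549.8 -348.2   58.5   19.9  -30.9] kit [ 34.4 -47.5]
angle z58 [668. 308.] 107 [ 544.3 -391.2   58.7    9.4  -10. ] kit [ 36.3 -90.8]
washer z21 [543. 336.] 465 [ 499.8 -216.1   60.3   54.9   10.7] kit [-37.4  74.1]
handle z36 [514. 227.] 363 [ 664.3 -167.5   86.4   24.8   80.7] kit [116.5 150. ]
```

View pics/fin.png

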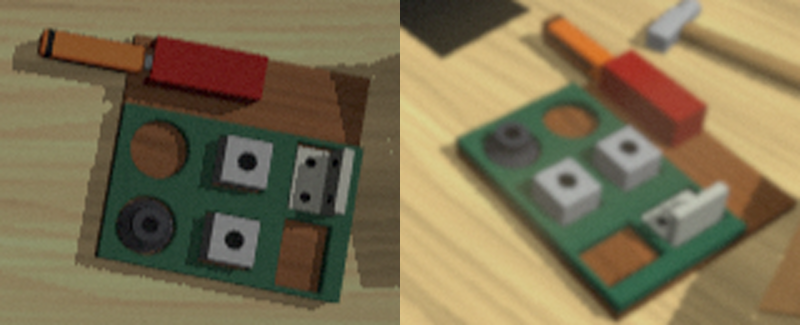

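```bash
python3 -c "
from bench import hand_in
print(hand_in())"
```

```text
the job is handed in; nothing more can be done
None
```

I made up the kit and handed it in at about 49 s. The hand-in reports no verdict, so these results rest on my last camera checks.

**Driver:** I drew it out of the sleeve and laid it flat on the mat, a drop of a few millimetres because the fingers reached below it. I then regripped it by the handle and slid it socket first into the guard. The handle shoulder measures about 5–6 mm outside the mouth (limit 14 mm). The socket face is therefore about 95 mm in (85 mm needed), and the driver sits about 1.5 mm off the guard's centre line.

**Pieces:** Only four were on the bench. Measured in the final images:

| Piece | Pocket | Offset from pocket centre |
|---|---|---|
| Angle | slot | within about 1 mm |
| Two blocks | squares | about 1.3 mm each |
| Washer | round | about 1 mm |

All four look flat on the pocket floors, and the gripper was open and well clear at hand-in.

**Left alone:** I never touched the purple block, hanger, jar, can, tape or wrench. I saw no piece get knocked aside.

**Checks that disagreed:** My estimate of the guard mouth's position varied by several millimetres between views. An oblique wrist view put it about 7 mm farther out than the overhead one. Even so, the driver stays inside its limits.

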